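Sift the small discs from the large beads

ROBOT

A 6-joint arm with a two-finger parallel gripper is mounted at the origin on the work surface. World frame = base frame: x ahead of the robot, y to its left, z up, the work surface at z = 0. Lengths are in m, angles in rad, forces in N, time in s.
With the tool pointing down it reaches from about 0.2 to 0.875 m from the base axis. Payload 3.4 kg.
Tool frame: the origin (TCP) lies at the very end of the fingers, on their centre line; the grasp point (between the pads) lies 19 mm behind it; z points along the fingers, y is the direction in which the jaws open and shut (so a half turn about z gives the same grasp; the last joint's range is limited). The gripper opens to 94 mm and grips with 3 to 60 N. Pads are 16 mm wide; open, the fingers measure 119 mm over their backs; the gripper's body (75 mm by 177 mm) begins 78 mm behind the grasp point.
Start: joints at [-1.416, 0.276, 1.505, -0, 1.361, -0.121], TCP at [0.157, -0.553, 0.184] pointing down, gripper open.
Joint ranges: [-2.89, 2.89], [-0.75, 2.08], [0.22, 2.7], [-1.18, 4.32], [0.11, 2.71], [-2.7, 2.7]. Speed limits (rad/s): [2.57, 2.57, 3.14, 3.14, 3.14, 3.14].

INTERFACE

Orientations are given as a unit quaternion [x, y, z, w].
In Python, from bench import ctrl, viewer, job gives the robot as it stands.
- The arm moves only by the tool arm_command, never from a script. Its argument "targets" is text: rows parted by semicolons, each of 7 numbers parted by spaces: the finger opening in mm, from 0 to 94, then the shift along the world's x, y, z in units of 25 mm (1.0 is 25 mm), then the turn, a rotation vector about the world's x, y, z in units of 5 degrees (1.0 is 5 degrees). A call has exactly 8 rows; each row shifts and turns the pose as measured when the row begins; what a row does not reach is not made up. A row lasts 1/12 s, in which the tool goes at most 41.7 mm and 7.16 degrees, less where a joint would pass 70% of its speed; a pose out of reach is approached as far as the arm can. A call is refused whole if a number of a shift passes 1 or a number of a turn 1, either way. A call with a gripper value outside its range is refused whole. The fingers move at their own pace and stop on an object; the grip force is fixed at half the most. Time passes only in rows, so rows that do not move let the fingers close, or fill a call up. It gives the time, the measured TCP pose, the force and the opening at its end, in the units of the state.
- ctrl.get_state(): the state, without advancing time (a new reading comes with each control period).
- viewer.read_camera(name): name is "scene" or "top"; returns a dict with "img" (384x512x3 uint8, red, green, blue), "fx", "fy", "cx", "cy" (pixels), "R" (3x3) and "t" (3): a world point X has camera coordinates R X + t. Camera axes: x right, y down, z forward; pixel columns grow to the right and rows downward; lengths in m; the calibration is good to about 2 mm. A picture is of the moment at which its call begins. There is no depth.
- job.job_done(): hands the job in, once; it reports no verdict.
The state is a dict: "t": time; "qpos": joint angles; "qvel": joint speeds; "tau": joint torques, N m; "eef_pos": TCP position; "eef_rot": TCP orientation; "contact_force": force on the tool from outside, world axes, zero at the start; "torque": the same for the moment, N m; "width": finger opening in m.
Only numpy, scipy, OpenCV 4.12 (cv2) and the standard library are available. Lean on these libraries where they do the work, as an engineer would, in place of code of your own. Each camera call takes 0.05 s, during which the arm holds its last target.

TASK

Carry the sieve by its wooden grip to the catch bin and lay it level and centred on the rails, feeling for them. Keep holding it and, with it bearing lightly on the rails, shake it briskly side to side across the slots, at least 20 mm each way and at least twice each way, until all five small discs have dropped into the bin. Never press or ram it hard against the sprung frame; then set the sieve, with the three large beads still in it, back on its plywood board and let go, leaving the other things on the bench alone.

Things in the scene. Friction and masses are not known exactly. Their poses are not given: they have to be found in the camera images.
- sieve_grip (a point): Centre of the sieve's dark wooden grip, 72 mm above the sieve's underside, directly above its middle. The grip is a level bar 60 mm long (x axis), 18 mm wide (y axis, the width to pinch) and 28 mm high, carried over the open tray by a steel bail with uprights at x = +-52 mm. Friction on the fingers about 0.6.
- sieve_base (a point): Middle of the sieve's flat underside; z up, x along grip, bars and slots, y across them (the way to shake). Steel tray 108 mm (x) by 140 mm (y), walls 27 mm high, with flat runners 5 mm thick sticking out to x = +-66 mm along both y-running sides. 0.25 to 0.45 kg empty, the pieces add 0.15 kg.
- sieve: The sieve as a whole, origin and axes as sieve_base. Its floor is 5 mm thick: three bars 14 mm wide along x at y = -34, 0 and +34 mm, with four open slots 20 mm wide between and beside them. The pieces slide easily on it (friction about 0.18): jerky carrying drops discs early, and slow sliding moves none; strokes of 50 mm in about 0.17 s do.
- bin: Wooden catch bin, fixed on the bench: 164 mm (x) by 244 mm (y), walls 56 mm high, floor 4 mm thick; origin in the middle of its underside, z up. It carries the sprung aluminium frame described under bin_rails.
- bin_rails (a point): Point 62 mm above the middle of the bin's underside, axes as the bin. Two rails along y (20 mm wide, at x = +-65 mm) take the sieve's runners; end plates (inner faces y = +-106 mm) stand 12 mm above them. Rail tops are 0 to 30 mm above this point: not measured, to be felt. The frame springs down only, about 1.5 N per mm after 1 to 2 N, then hits a hard stop after 7 mm.
- board_top (a point): Middle of the top face of the plywood parking board, 165 by 185 mm and 12 mm thick, fixed on the bench; the sieve starts on it and goes back on it.
- small0_c (a point): Centre of a small plain brass disc, 14 mm diameter, 6 mm thick, 10 g; starts lying flat on a bar of the sieve.
- small1_c (a point): Centre of a small plain brass disc, 14 mm diameter, 6 mm thick, 10 g; starts lying flat on a bar of the sieve.
- small2_c (a point): Centre of a small plain brass disc, 14 mm diameter, 6 mm thick, 10 g; starts lying flat on a bar of the sieve.
- small3_c (a point): Centre of a small plain brass disc, 14 mm diameter, 6 mm thick, 10 g; starts lying flat on a bar of the sieve.
- small4_c (a point): Centre of a small plain brass disc, 14 mm diameter, 6 mm thick, 10 g; starts lying flat on a bar of the sieve.
- large0_c (a point): Centre of a large hollow cast brass bead, barrel-shaped with a flower of grains on top, 34 mm diameter, 24 mm high, 35 g; starts standing upright in the sieve. Too big for the slots any way round.
- large1_c (a point): Centre of a large hollow cast brass bead, barrel-shaped with a flower of grains on top, 34 mm diameter, 24 mm high, 35 g; starts standing upright in the sieve. Too big for the slots any way round.
- large2_c (a point): Centre of a large hollow cast brass bead, barrel-shaped with a flower of grains on top, 34 mm diameter, 24 mm high, 35 g; starts standing upright in the sieve. Too big for the slots any way round.
- hammer: Bystander: a hammer 240 mm long lying on the bench; leave it alone.
- brush: Bystander: a brush 170 mm long lying on the bench; leave it alone.
- jar: Bystander: a jar 60 mm wide and 80 mm high; leave it alone.
- bench_block: Bystander: a steel bench block 80 by 80 by 30 mm; leave it alone.
There are look-alikes about, which are no part of the job. Leave any green or pink look-alike of the sieve alone.

How it is judged:
By the outcome, as a careful person would: the job done as asked, in the order asked, and still so for the second after the job is handed in, with the robot touching nothing.
It also fails if it takes over 72 s, if anything falls off the work surface, if the arm or the gripper's body presses on something with over 40 N, if the wrist force passes 120 N, or if a joint passes its speed limit or range.

## Working session

There is one attempt and no reset: what is moved stays moved. The work goes in short steps, Python scripts to look and compute and a tool call to move; the robot and the scene stay as the last step left them, time stands still between calls to the robot, and variables do not carry over. Pictures are saved under pics/ and viewed, and the job is handed in when it is done.

Besides the shell and the picture viewer there is one more tool, called as name(argument=value, ...) on one line, values as JSON. arm_command: Moves the arm, as the interface text tells. Its arguments: {"type":"object","properties":{"targets":{"type":"string"}},"required":["targets"]}

```bash
ls; mkdir -p pics; python3 - <<'E'
from bench import ctrl,viewer
import cv2
print(ctrl.get_state())
for n in("scene","top"):
    c=viewer.read_camera(n); cv2.imwrite(f"pics/{n}0.png",c["img"][:,:,::-1]); print(n,c["fx"],c["fy"],c["cx"],c["cy"],c["R"],c["t"])
E
```

```text
pics
{'t': 0.0, 'qpos': array([-1.41600497e+00,  2.76608951e-01,  1.50609938e+00, -5.23889093e-06,
        1.36069898e+00, -1.21003295e-01]), 'qvel': array([ 0.0008608 ,  0.00377059,  0.00033813, -0.00093085,  0.00019319,
        0.00032816]), 'tau': array([ 1.44576457e-03, -4.04579723e+01, -2.37228191e+01,  7.01142428e-02,
        3.46064509e-02, -1.29954192e-04]), 'eef_pos': array([ 0.15647778, -0.55268089,  0.18351027]), 'eef_rot': array([ 9.90506738e-01,  1.37461193e-01, -1.78887037e-05, -9.07156529e-04]), 'contact_force': array([ 0.33515023,  0.1405395 , -0.22551861]), 'torque': array([-0.05642254, -0.00860727,  0.01449513]), 'width': 0.0942867713766184}
scene 443.8649977116401 443.8649977116401 249.86829098883513 190.39372858198718 [[ 0.86908149  0.49457548  0.00961517]
 [ 0.33903223 -0.58137724 -0.73963346]
 [-0.36021453  0.6460616  -0.67294123]] [-0.48714238 -0.15004262  1.41484953]
top 418.5489904698235 418.5489904698235 253.641841593633 190.6511218862796 [[-0.01787497 -0.99981493  0.00711268]
 [-0.98026975  0.01612404 -0.19700566]
 [ 0.19685452 -0.01049382 -0.98037655]] [-0.00572539  0.54861854  1.21489149]
```

View pics/scene0.png

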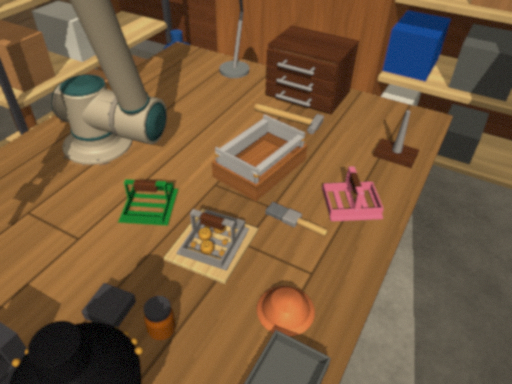

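View pics/top0.png

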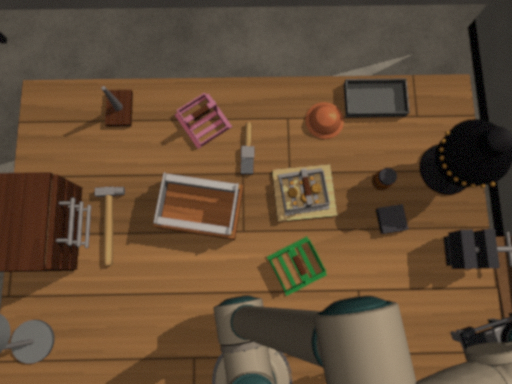

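Sieve candidates in the top view are the steel one on plywood at (304,193), the green look-alike at (297,265) and the pink one at (203,121). I choose the steel one and check it in a close crop.

```bash
python3 - <<'E'
import cv2
a=cv2.imread("pics/top0.png"); 
cv2.imwrite("pics/c1.png",cv2.resize(a[155:230,260:350],None,fx=8,fy=8,interpolation=cv2.INTER_CUBIC))
cv2.imwrite("pics/c2.png",cv2.resize(a[165:245,145:250],None,fx=7,fy=7,interpolation=cv2.INTER_CUBIC))
b=cv2.imread("pics/scene0.png")
cv2.imwrite("pics/c3.png",cv2.resize(b[195:285,160:265],None,fx=6.5,fy=6.5,interpolation=cv2.INTER_CUBIC))
E
```

```text
(no output)
```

View pics/c1.png

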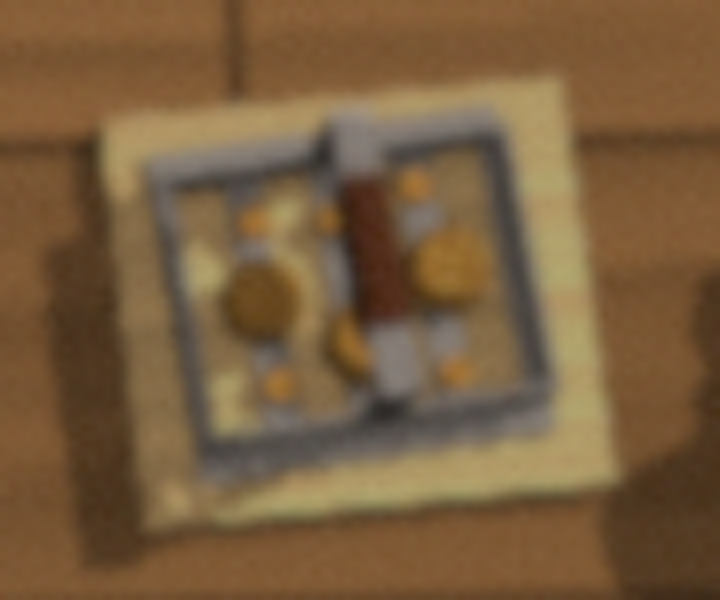

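View pics/c2.png

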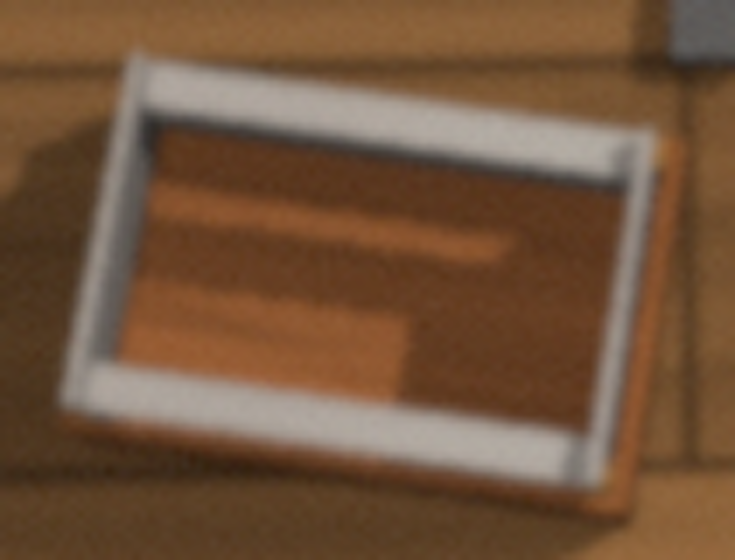

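View pics/c3.png

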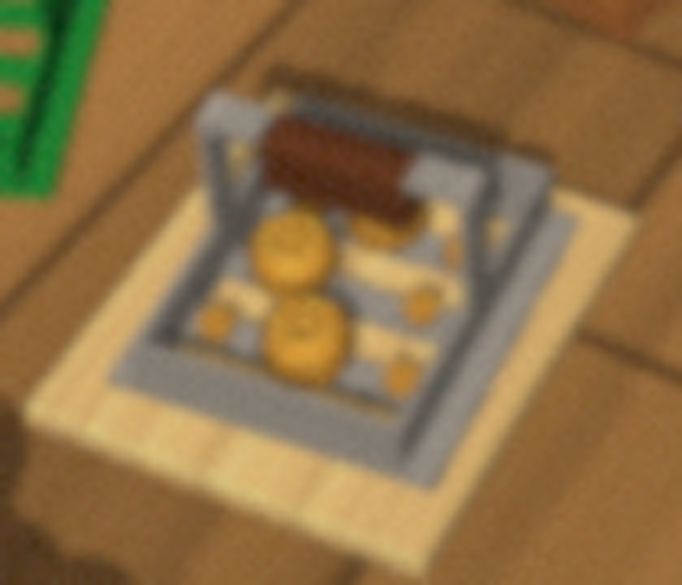

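The crop confirms the steel sieve with brown grip, 3 beads and 5 discs on plywood. Next I crop the bin in the scene view to fit its pose.

```bash
python3 - <<'E'
import cv2
b=cv2.imread("pics/scene0.png")
cv2.imwrite("pics/c4.png",cv2.resize(b[110:202,205:315],None,fx=7,fy=6.5*7/6.5,interpolation=cv2.INTER_CUBIC)[:600])
E
```

```text
(no output)
```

View pics/c4.png

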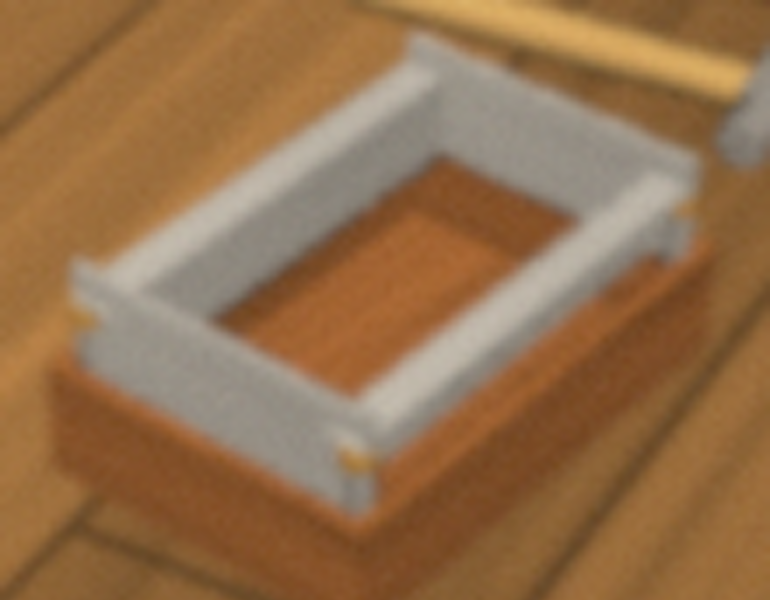

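```bash
cat > fit.py <<'E'
import numpy as np
from scipy.optimize import least_squares
from bench import viewer
CAM={}
def cams():
    for n in("scene","top"):
        c=viewer.read_camera(n); CAM[n]=c
    return CAM
def proj(n,X):
    c=CAM[n]; p=np.atleast_2d(X)@np.array(c["R"]).T+c["t"]
    return np.c_[c["fx"]*p[:,0]/p[:,2]+c["cx"],c["fy"]*p[:,1]/p[:,2]+c["cy"]]
def cp(p,off,s): return (np.array(p,float)+.5)/s-.5+np.array(off)
def place(q,P):
    c,s=np.cos(q[2]),np.sin(q[2]); P=np.atleast_2d(P)
    return np.c_[q[0]+c*P[:,0]-s*P[:,1], q[1]+s*P[:,0]+c*P[:,1], P[:,2]]
E
python3 - <<'E'
from fit import *
cams()
T=lambda p:("top",cp(p,(260,155),8)); S=lambda p:("scene",cp(p,(160,195),6.5))
TB=lambda p:("top",cp(p,(145,165),7)); SB=lambda p:("scene",cp(p,(205,110),7))
def run(obs,x0,extra=None):
    def f(q):
        r=[]
        for (n,px),P in obs:
            P=[P[0],P[1],P[2]+(q[3] if len(P)>3 else 0)]
            r.append((proj(n,place(q,np.array(P)/1.0))[0]-px))
        return np.ravel(r)
    s=least_squares(f,x0,loss='soft_l1'); print(s.x,np.degrees(s.x[2])); print(f(s.x).reshape(-1,2).round(1).tolist())
    return s.x
m=lambda *a:tuple(v/1000 for v in a)
sieve=[(T((345,180)),m(30,9,98)),(T((380,177)),m(30,-9,98)),(T((410,318)),m(-30,-9,98)),(T((362,322)),m(-30,9,98)),
(T((150,165)),m(54,70,39)),(T((497,110)),m(54,-70,39)),(T((550,385)),m(-54,-70,39)),(T((205,445)),m(-54,70,39)),
(S((430,490)),m(66,-70,14)),(S((110,380)),m(-66,-70,14)),(S((578,215)),m(66,70,14)),
(S((265,125)),m(-30,9,98)),(S((262,165)),m(-30,-9,90))]
run(sieve[:11],[.45,-.1,.1])
board=[(T((103,120)),m(82.5,92.5,12)),(T((562,80)),m(82.5,-92.5,12)),(T((615,485)),m(-82.5,-92.5,12)),(T((148,530)),m(-82.5,92.5,12)),
(S((25,410)),m(-82.5,-92.5,12)),(S((425,575)),m(82.5,-92.5,12)),(S((638,210)),m(82.5,92.5,12))]
run(board,[.45,-.1,.1])
bin_=[(SB((55,362)),m(-82,-122,56)),(SB((362,522)),m(82,-122,56)),(SB((710,245)),m(82,122,56)),
(SB((440,85)),m(-55,106,62)+(1,)),(SB((640,180)),m(55,106,62)+(1,)),
(TB((148,65)),m(75,106,62)+(1,)),(TB((155,125)),m(55,106,62)+(1,)),(TB((118,362)),m(-55,106,62)+(1,)),
(TB((635,135)),m(75,-106,74)+(1,)),(TB((592,485)),m(-75,-106,74)+(1,)),(SB((375,395)),m(72,-106,74)+(1,))]
run(bin_,[.43,.13,.1,.01])
E
```

```text
[ 0.55271841 -0.16846774  0.14366374] 8.231326112403835
[[-1.7, -0.9], [-0.0, -1.5], [0.0, 0.6], [-0.0, 1.0], [-0.3, 0.9], [0.7, 0.8], [0.9, 0.3], [-1.1, 0.0], [0.9, 0.1], [-0.3, 0.6], [0.2, 1.3]]
[ 0.55070307 -0.1732199   0.0847883 ] 4.858011650760853
[[-0.7, -0.3], [-0.4, -0.9], [0.3, -0.4], [-0.5, -0.0], [-0.6, 0.2], [-0.6, -0.9], [-0.2, 1.1]]
[ 0.50564004  0.15325428 -0.15703856  0.02450657] -8.997646438391184
[[-1.9, 0.8], [-0.2, 2.3], [0.3, -0.3], [-0.5, 0.0], [0.6, -0.3], [-0.1, 0.3], [-2.4, -1.8], [-3.9, 0.9], [0.7, -0.8], [-0.9, -0.1], [-1.0, 3.7]]
```

```bash
cat > bin.py <<'E'
from fit import *
import cv2
cams()
TB=lambda p:("top",cp(p,(145,165),7)); SB=lambda p:("scene",cp(p,(205,110),7))
m=lambda *a:tuple(v/1000 for v in a)
obs=[(SB((55,362)),m(-82,-122,56)),(SB((362,528)),m(82,-122,56)),(SB((710,245)),m(82,122,56)),
(SB((440,85)),m(-55,106,62)+(1,)),(SB((640,180)),m(55,106,62)+(1,)),
(TB((148,65)),m(75,106,62)+(1,)),(TB((140,118)),m(55,106,62)+(1,)),(TB((92,362)),m(-55,106,62)+(1,)),
(TB((635,135)),m(75,-106,74)+(1,)),(TB((592,485)),m(-75,-106,74)+(1,))]
def f(q):
    return np.ravel([proj(n,place(q,[P[0],P[1],P[2]+(q[3] if len(P)>3 else 0)]))[0]-px for (n,px),P in obs])
s=least_squares(f,[.5,.15,-.15,.02],loss='soft_l1'); q=s.x; print(q,np.degrees(q[2])); print(f(q).reshape(-1,2).round(1).tolist())
h=.062+q[3]
sq=[.5527,-.1685,.1437]
def draw(im,n,off,sc,polys):
    for pose,P,col in polys:
        p=(proj(n,place(pose,P))-np.array(off)+.5)*sc-.5
        cv2.polylines(im,[np.round(p).astype(int)],True,col,1,cv2.LINE_AA)
def rect(x0,x1,y0,y1,z): return np.array([[x0,y0,z],[x1,y0,z],[x1,y1,z],[x0,y1,z]])/1
polys=[(q,rect(-.082,.082,-.122,.122,.056),(0,255,0)),(q,rect(.055,.075,-.106,.106,h),(0,0,255)),(q,rect(-.075,-.055,-.106,.106,h),(0,0,255)),(q,rect(-.075,.075,-.106,.106,h+.012),(255,0,0))]
ps=[(sq,rect(-.03,.03,-.009,.009,.098),(0,255,0)),(sq,rect(-.066,.066,-.07,.07,.012),(0,0,255)),(sq,rect(-.054,.054,-.07,.07,.039),(255,0,0)),([.5507,-.1732,.0848],rect(-.0825,.0825,-.0925,.0925,.012),(255,255,0))]
for n,off,sz,sc,pl,name in [("top",(145,165),(105,80),7,polys,"d1"),("scene",(205,110),(110,85),7,polys,"d2"),("top",(260,155),(90,75),8,ps,"d3"),("scene",(160,195),(105,90),6.5,ps,"d4")]:
    im=CAM[n]["img"][off[1]:off[1]+sz[1],off[0]:off[0]+sz[0],::-1]
    im=cv2.resize(np.ascontiguousarray(im),None,fx=sc,fy=sc,interpolation=cv2.INTER_CUBIC); draw(im,n,off,sc,pl); cv2.imwrite(f"pics/{name}.png",im)
a=[cv2.imread(f"pics/d{i}.png") for i in(1,2,3,4)]
a=[cv2.resize(x,(540,440)) for x in a]
cv2.imwrite("pics/m1.png",np.vstack(a[:2])[:, :][:880]); 
E
python3 bin.py
```

```text
[ 0.50554556  0.15399188 -0.16008422  0.02306323] -9.172150320066281
[[-1.8, 0.5], [-0.3, 1.2], [0.5, -0.3], [-0.4, 0.3], [0.7, 0.0], [-0.2, 0.4], [-0.3, -0.7], [-0.4, 0.9], [0.5, -0.5], [-1.2, 0.0]]
```

View pics/d1.png

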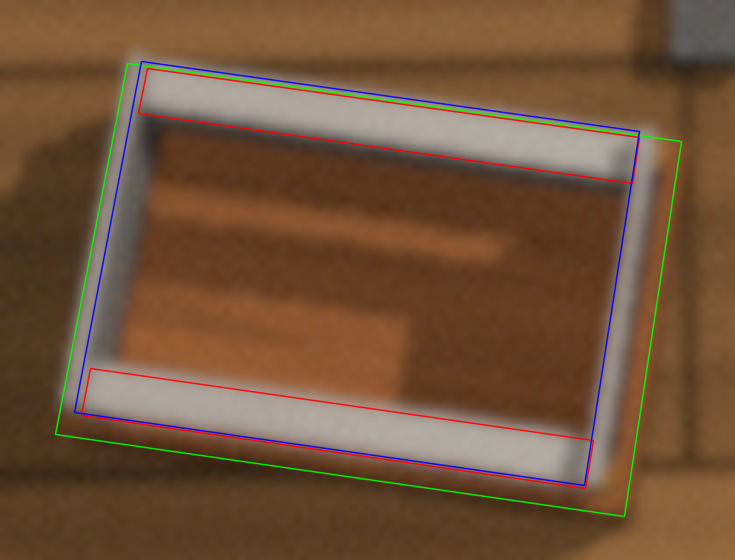

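View pics/d2.png

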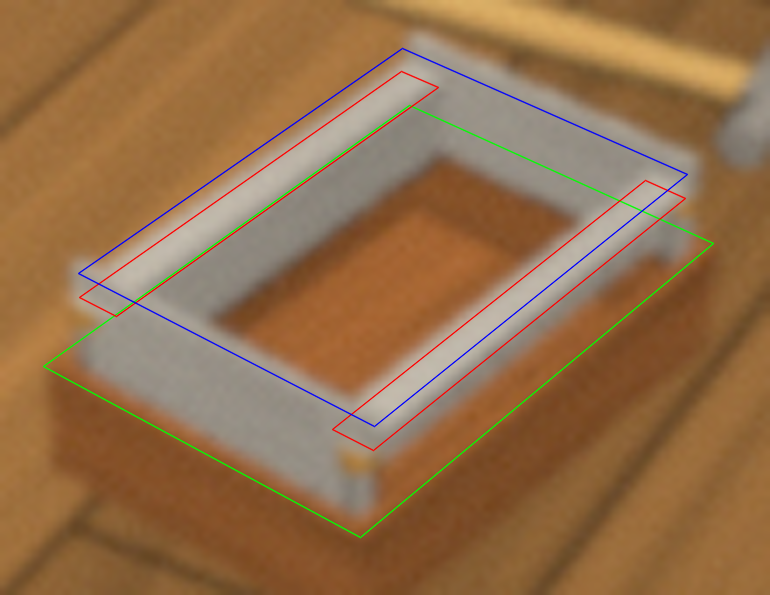

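View pics/d3.png

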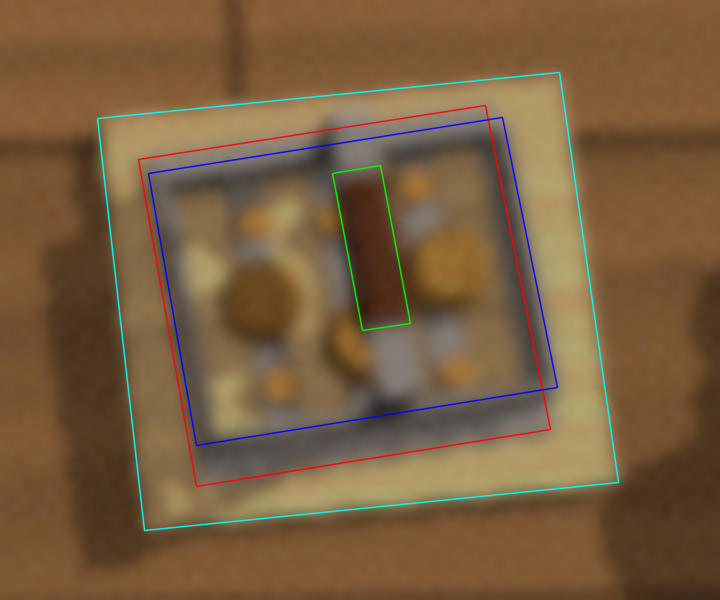

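View pics/d4.png

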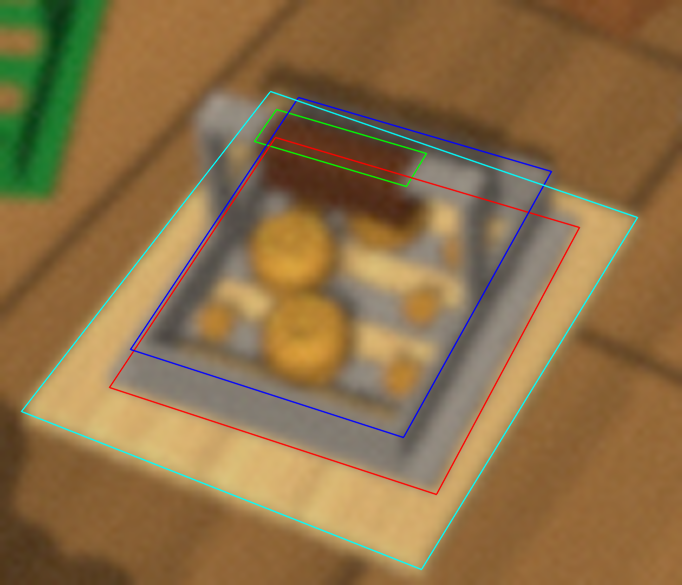

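```bash
python3 - <<'E'
from fit import *
cams()
for z in(.184,.28,.4): print(z,proj("top",[.157,-.553,z]),proj("scene",[.157,-.553,z]))
for z in (0,.1,.2,.3):
  for n,px in(("top",(470,160)),("top",(485,250)),("scene",(85,350))):
    f=lambda q:proj(n,[q[0],q[1],z])[0]-px
    print(z,n,px,least_squares(f,[.5,-.3]).x)
E
python3 - <<'E'
import cv2
a=cv2.imread("pics/top0.png"); cv2.imwrite("pics/e1.png",cv2.resize(a[100:384,350:512],None,fx=2.1,fy=2.1,interpolation=cv2.INTER_CUBIC))
E
```

```text
0.184 [[466.85050832 327.22922717]] [[-65.08043505 235.22259226]]
0.28 [[487.67976737 332.28337003]] [[-89.61490695 200.00170644]]
0.4 [[520.13153565 340.15767187]] [[-126.37411667  147.23138664]]
0 top (470, 160) [ 0.64875515 -0.71535831]
0 top (485, 250) [ 0.36059078 -0.72730798]
0 scene (85, 350) [ 0.48031538 -0.53305579]
0.1 top (470, 160) [ 0.62179798 -0.66043591]
0.1 top (485, 250) [ 0.35581422 -0.67146579]
0.1 scene (85, 350) [ 0.53985179 -0.55993236]
0.2 top (470, 160) [ 0.59484081 -0.60551351]
0.2 top (485, 250) [ 0.35103765 -0.6156236 ]
0.2 scene (85, 350) [ 0.5993882  -0.58680893]
0.3 top (470, 160) [ 0.56788364 -0.55059111]
0.3 top (485, 250) [ 0.34626109 -0.55978141]
0.3 scene (85, 350) [ 0.65892462 -0.6136855 ]
```

View pics/e1.png

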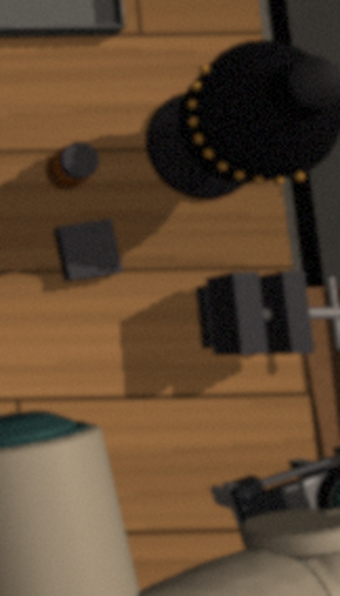

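The vise is at top pixel (485,250) and the bust at (470,160), so I go +y first and then out to the sieve.

arm_command(targets="94 0 0.6 0.3 0 0 -0.5; 94 0 1 0.2 0 0 -0.5; 94 0.2 1 0 0 0 -0.5; 94 0.4 1 0 0 0 0; 94 0.6 1 0 0 0 0; 94 1 1 0 0 0 0; 94 1 1 0 0 0 0; 94 1 1 0 0 0 0")

```text
t: 1.07
eef_pos: [0.2594, -0.3616, 0.1961]
eef_rot: [0.998, 0.063, -0.001, 0.002]
contact_force: [0.7, -1.1, 0.3]
width: 0.0938
```

arm_command(targets="94 1 1 0 0 0 0; 94 1 1 0 0 0 0; 94 1 1 0 0 0 0; 94 1 1 0 0 0 0; 94 1 0.8 0 0 0 0; 94 1 0.6 0 0 0 0; 94 1 0.4 0 0 0 0; 94 0 0 0 0 0 0")

```text
t: 1.73
eef_pos: [0.4446, -0.2027, 0.1984]
eef_rot: [0.998, 0.065, 0.003, 0.003]
contact_force: [0.5, 0.3, 0.3]
width: 0.0935
```

```bash
cat > st.py <<'E'
from bench import ctrl
import numpy as np
from scipy.spatial.transform import Rotation as R
s=ctrl.get_state(); r=R.from_quat(s["eef_rot"]).as_matrix()
yw=np.degrees(np.arctan2(r[1,0],r[0,0]))
print("t%.2f"%s["t"],"pos",s["eef_pos"].round(4),"toolx yaw %.2f"%yw,"z",r[:,2].round(4),"F",s["contact_force"].round(2),"w %.4f"%s["width"],"q",s["qpos"].round(2))
E
python3 st.py
```

```text
t1.73 pos [ 0.4446 -0.2027  0.1984] toolx yaw 7.47 z [ 0.0055 -0.0053 -1.    ] F [0.53 0.34 0.27] w 0.0935 q [-0.57  0.13  1.66 -0.    1.34  0.87]
```

arm_command(targets="94 0.8 0.3 0 0.06 0.06 0.15; 94 0.9 0.3 0 0 0 0; 94 0.9 0.3 0 0 0 0; 94 0.8 0.25 0 0 0 0; 94 0.5 0.15 0 0 0 0; 94 0.3 0.05 -0.5 0 0 0; 94 0.1 0 -0.5 0 0 0; 94 0 0 -0.3 0 0 0")

```text
t: 2.4
eef_pos: [0.5553, -0.1684, 0.1653]
eef_rot: [0.997, 0.073, -0.0, 0.002]
contact_force: [-0.4, -0.7, -1.0]
width: 0.0942
```

```bash
python3 st.py; cat > look.py <<'E'
import sys,cv2
from fit import *
cams()
tag=sys.argv[1]
for n,off,sz,sc in [("top",(int(sys.argv[2]),int(sys.argv[3])),(90,75),8),("scene",(int(sys.argv[4]),int(sys.argv[5])),(105,90),6.5)]:
    im=np.ascontiguousarray(CAM[n]["img"][off[1]:off[1]+sz[1],off[0]:off[0]+sz[0],::-1])
    cv2.imwrite(f"pics/{tag}_{n}.png",cv2.resize(im,None,fx=sc,fy=sc,interpolation=cv2.INTER_CUBIC))
E
python3 look.py g1 260 155 160 180
```

```text
t2.40 pos [ 0.5553 -0.1684  0.1653] toolx yaw 8.43 z [-3.0e-04 -3.9e-03 -1.0e+00] F [-0.37 -0.7  -0.95] w 0.0942 q [-0.41  0.29  1.53 -0.    1.32  1.01]
```

View pics/g1_scene.png

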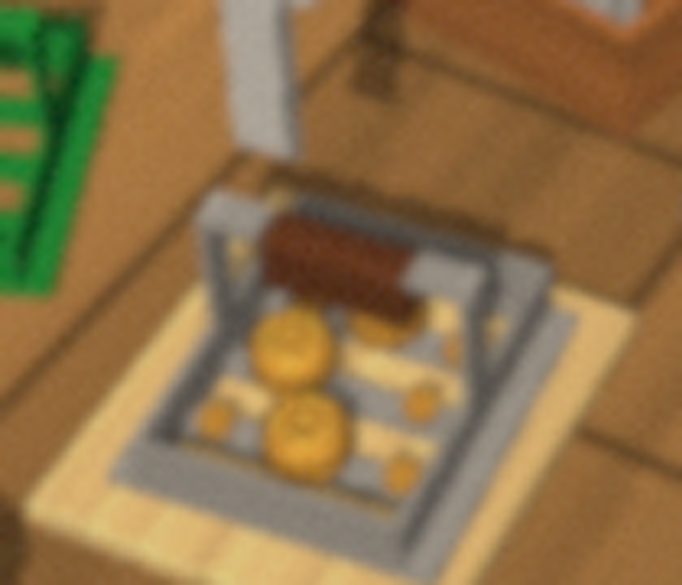

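View pics/g1_top.png

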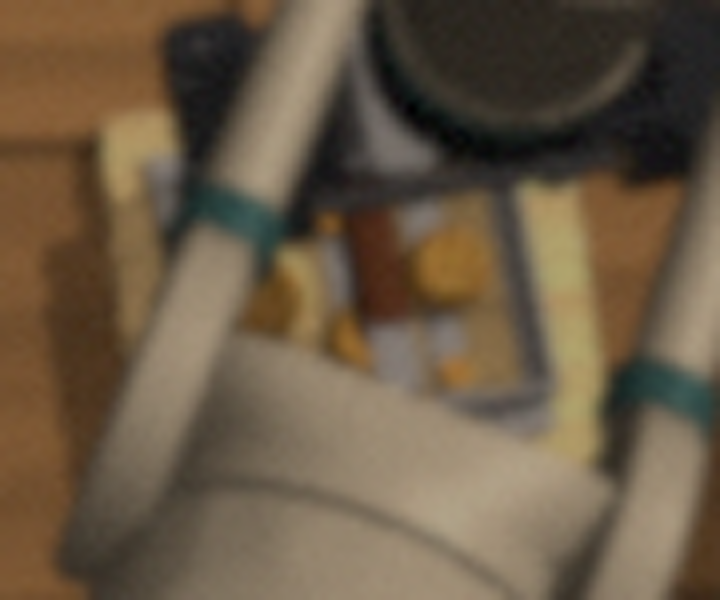

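The scene view shows the open far finger behind the grip, still above it, and nothing has been disturbed. Next I descend.

arm_command(targets="94 -0.1 0 -0.3 -0.03 0 0; 94 0 0 -0.6 0 0 0; 94 0 0 -0.7 0 0 0; 94 0 0 -0.7 0 0 0; 94 0 0 -0.6 0 0 0; 94 0 0 -0.4 0 0 0; 94 0 0 -0.3 0 0 0; 94 0 0 0 0 0 0")

```text
t: 3.17
eef_pos: [0.5448, -0.1711, 0.0724]
eef_rot: [0.997, 0.071, -0.001, 0.004]
contact_force: [0.6, -0.8, -0.1]
width: 0.0939
```

```bash
python3 st.py; python3 look.py g2 260 155 160 180
```

```text
t3.17 pos [ 0.5448 -0.1711  0.0724] toolx yaw 8.11 z [-0.0022 -0.009  -1.    ] F [ 0.56 -0.8  -0.06] w 0.0939 q [-0.42  0.35  1.69 -0.01  1.1   1.01]
```

View pics/g2_scene.png

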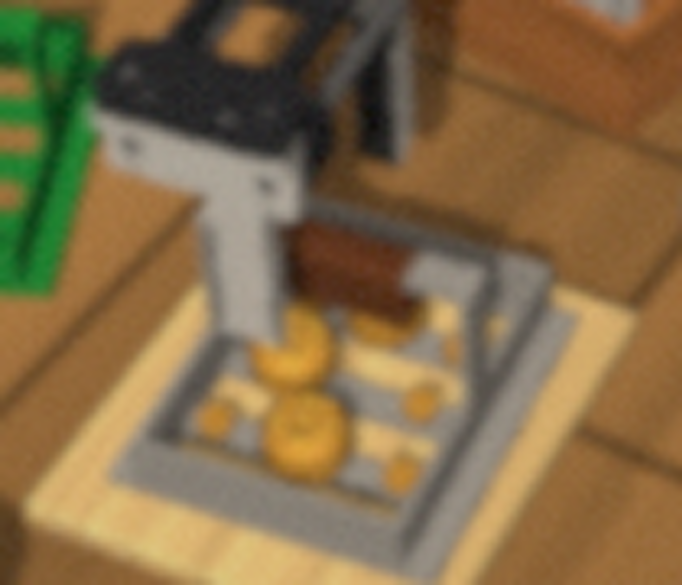

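arm_command(targets="94 0.15 0.05 -0.1 0.1 0 0; 94 0.15 0.05 -0.1 0 0 0; 94 0.05 0 -0.1 0 0 0; 94 0 0 0 0 0 0; 94 0 0 0 0 0 0; 94 0 0 0 0 0 0; 94 0 0 0 0 0 0; 94 0 0 0 0 0 0")

```text
t: 3.93
eef_pos: [0.559, -0.1701, 0.0696]
eef_rot: [0.997, 0.071, 0.004, 0.002]
contact_force: [0.4, 1.1, -0.4]
width: 0.0936
```

```bash
python3 st.py
```

```text
t3.93 pos [ 0.559  -0.1701  0.0696] toolx yaw 8.13 z [ 0.0079 -0.0038 -1.    ] F [ 0.37  1.1  -0.4 ] w 0.0936 q [-0.41  0.37  1.67 -0.    1.1   1.01]
```

arm_command(targets="94 -0.2 0.05 -0.1 0.04 0.09 0; 94 0 0 0 0 0 0; 94 0 0 0 0 0 0; 94 0 0 0 0 0 0; 50 0 0 0 0 0 0; 30 0 0 0 0 0 0; 24 0 0 0 0 0 0; 22 0 0 0 0 0 0")

```text
t: 4.6
eef_pos: [0.5531, -0.1686, 0.0669]
eef_rot: [0.997, 0.071, -0.0, -0.0]
contact_force: [0.2, -0.0, 0.5]
width: 0.0705
```

```bash
python3 st.py; python3 look.py g3 260 155 160 180
```

```text
t4.60 pos [ 0.5531 -0.1686  0.0669] toolx yaw 8.13 z [-1.e-03  2.e-04 -1.e+00] F [ 0.22 -0.05  0.52] w 0.0705 q [-0.42  0.37  1.68 -0.    1.1   1.01]
```

View pics/g3_scene.png

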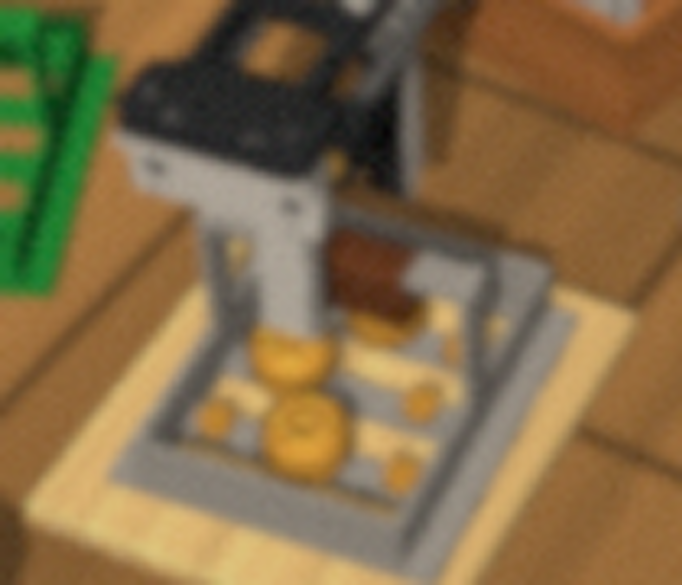

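arm_command(targets="30 0 0 0 0 0 0; 25 0 0 0 0 0 0; 22 0 0 0 0 0 0; 20 0 0 0 0 0 0; 16 0 0 0 0 0 0; 12 0 0 0 0 0 0; 8 0 0 0 0 0 0; 5 0 0 0 0 0 0")

```text
t: 5.37
eef_pos: [0.5533, -0.1689, 0.0669]
eef_rot: [0.997, 0.071, -0.0, 0.0]
contact_force: [-0.9, 0.1, -0.5]
width: 0.0177
```

arm_command(targets="5 0 0 0 0 0 0; 5 0 0 0 0 0 0; 5 0 0 0 0 0 0; 5 0 0 0 0 0 0; 5 0 0 0 0 0 0; 5 0 0 0 0 0 0; 5 0 0 0 0 0 0; 5 0 0 0 0 0 0")

```text
t: 6.03
eef_pos: [0.5533, -0.1689, 0.0669]
eef_rot: [0.997, 0.071, -0.0, 0.0]
contact_force: [0.8, 1.0, -0.6]
width: 0.017
```

```bash
python3 st.py; python3 look.py g4 260 155 160 180
```

```text
t6.03 pos [ 0.5533 -0.1689  0.0669] toolx yaw 8.13 z [-6.e-04 -4.e-04 -1.e+00] F [ 0.81  0.96 -0.56] w 0.0170 q [-0.42  0.37  1.67 -0.    1.1   1.01]
```

View pics/g4_scene.png

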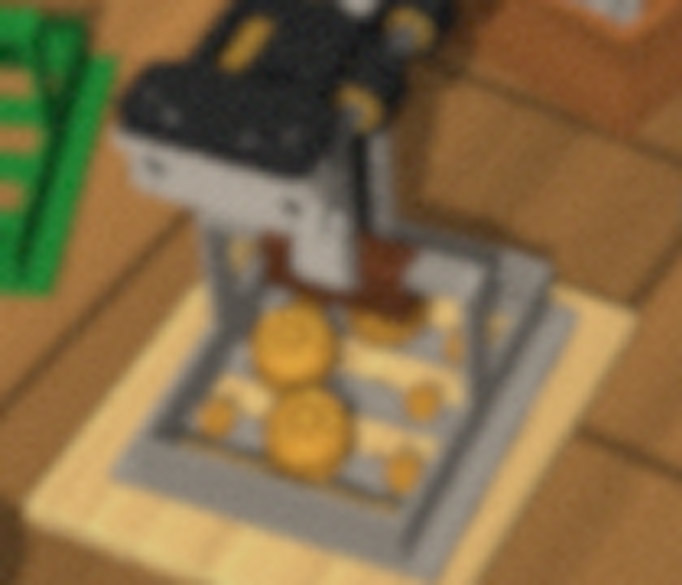

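arm_command(targets="5 0 0 0.05 0 0 0; 5 0 0 0.1 0 0 0; 5 0 0 0.15 0 0 0; 5 0 0 0.2 0 0 0; 5 0 0 0.25 0 0 0; 5 0 0 0.3 0 0 0; 5 0 0 0.3 0 0 0; 5 0 0 0.3 0 0 0")

```text
t: 6.8
eef_pos: [0.5485, -0.1665, 0.1067]
eef_rot: [0.997, 0.071, -0.006, -0.003]
contact_force: [0.0, -0.2, -6.1]
width: 0.0173
```

```bash
python3 st.py; python3 look.py g5 260 155 160 170
```

```text
t6.80 pos [ 0.5485 -0.1665  0.1067] toolx yaw 8.13 z [-0.012   0.0051 -0.9999] F [ 0.   -0.15 -6.11] w 0.0173 q [-0.42  0.33  1.62 -0.    1.2   1.01]
```

View pics/g5_scene.png

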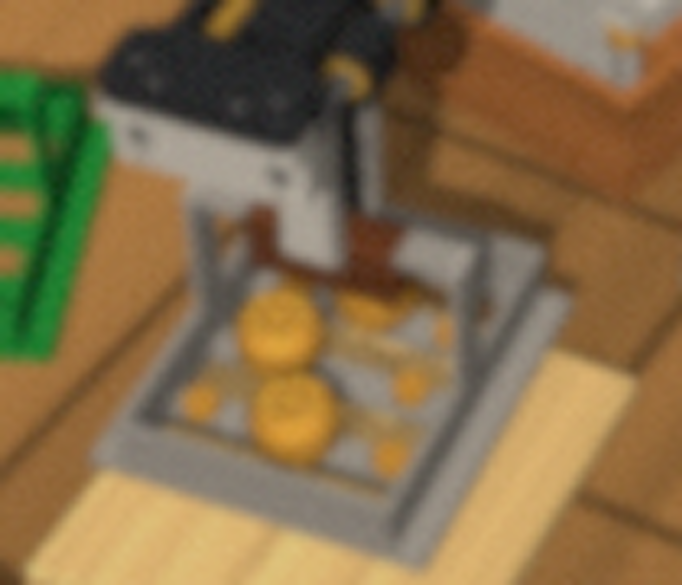

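arm_command(targets="5 0 0 0.35 -0.03 -0.07 0; 5 0 0 0.4 0 0 0; 5 0 0 0.45 0 0 0; 5 0 0 0.45 0 0 0; 5 0 0 0.4 0 0 0; 5 0 0 0.3 0 0 0; 5 0 0 0.2 0 0 0; 5 0 0 0.1 0 0 0")

```text
t: 7.57
eef_pos: [0.5485, -0.1665, 0.181]
eef_rot: [0.997, 0.071, -0.001, -0.0]
contact_force: [0.3, 0.7, -4.5]
width: 0.0175
```

```bash
python3 st.py
```

```text
t7.57 pos [ 0.5485 -0.1665  0.181 ] toolx yaw 8.13 z [-2.1e-03  8.0e-04 -1.0e+00] F [ 0.29  0.69 -4.5 ] w 0.0175 q [-0.42  0.28  1.51 -0.    1.35  1.01]
```

arm_command(targets="5 0 0.1 0 0 0 0; 5 -0.03 0.2 0 0 0 -0.05; 5 -0.05 0.3 0 0 0 -0.1; 5 -0.08 0.4 0 0 0 -0.15; 5 -0.08 0.5 0 0 0 -0.2; 5 -0.08 0.6 0 0 0 -0.2; 5 -0.08 0.6 0 0 0 -0.2; 5 -0.08 0.6 0 0 0 -0.2")

```text
t: 8.23
eef_pos: [0.5332, -0.0795, 0.1776]
eef_rot: [1.0, 0.017, -0.004, -0.002]
contact_force: [0.4, -0.1, -5.1]
width: 0.0176
```

arm_command(targets="5 -0.08 0.6 0 0 0 -0.2; 5 -0.08 0.6 0 0 0 -0.2; 5 -0.08 0.6 0 0 0 -0.2; 5 -0.08 0.6 0 0 0 -0.2; 5 -0.08 0.6 0 0 0 -0.2; 5 -0.08 0.6 0 0 0 -0.2; 5 -0.08 0.6 0 0 0 -0.2; 5 -0.08 0.6 0 0 0 -0.2")

```text
t: 8.9
eef_pos: [0.5085, 0.0534, 0.1722]
eef_rot: [0.998, -0.057, -0.01, -0.005]
contact_force: [0.4, -0.5, -4.3]
width: 0.0174
```

```bash
python3 st.py
```

```text
t8.90 pos [0.5085 0.0534 0.1722] toolx yaw -6.48 z [-0.0204  0.0103 -0.9997] F [ 0.41 -0.46 -4.32] w 0.0174 q [-0.04  0.2   1.64  0.01  1.32  1.64]
```

arm_command(targets="5 0 0.6 0.05 -0.02 -0.06 -0.1; 5 0 0.6 0.1 -0.02 -0.06 -0.1; 5 0 0.55 0.1 -0.02 -0.06 -0.1; 5 0 0.5 0.1 -0.02 -0.04 -0.1; 5 0 0.4 0.05 -0.02 0 -0.05; 5 0 0.3 0.05 0 0 0; 5 0 0.2 0 0 0 0; 5 0 0.1 0 0 0 0")

```text
t: 9.57
eef_pos: [0.4992, 0.1463, 0.1792]
eef_rot: [0.997, -0.076, -0.007, -0.002]
contact_force: [0.1, -1.0, -5.3]
width: 0.0176
```

arm_command(targets="5 0 0.05 0 0 0 0; 5 0 0 0 0 0 0; 5 0 0 0 0 0 0; 5 0 0 0 0 0 0; 5 0 0 0 0 0 0; 5 0 0 0 0 0 0; 5 0 0 0 0 0 0; 5 0 0 0 0 0 0")

```text
t: 10.23
eef_pos: [0.4987, 0.1455, 0.1782]
eef_rot: [0.997, -0.077, -0.008, -0.001]
contact_force: [-0.5, -0.1, -4.7]
width: 0.0174
```

```bash
python3 st.py;  python3 look.py h1 145 155 205 90
```

```text
t10.23 pos [0.4987 0.1455 0.1782] toolx yaw -8.83 z [-0.0152  0.0029 -0.9999] F [-0.45 -0.14 -4.73] w 0.0174 q [0.15 0.2  1.62 0.01 1.33 1.87]
```

View pics/h1_scene.png

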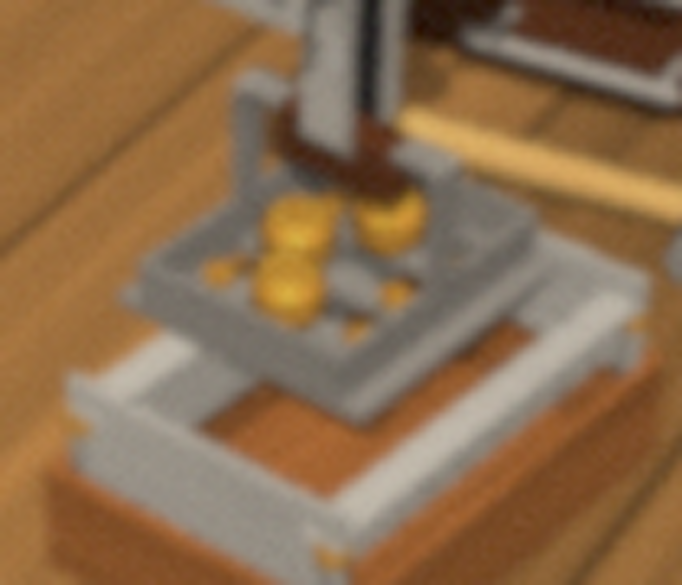

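View pics/h1_top.png

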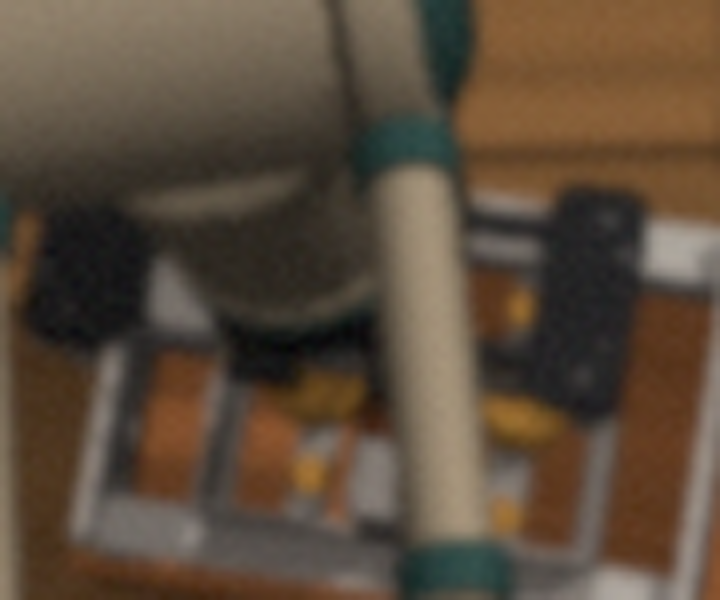

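arm_command(targets="5 0.05 0.05 0 -0.01 -0.05 -0.03; 5 0.08 0.1 -0.05 -0.02 -0.05 -0.04; 5 0.08 0.1 -0.1 0 -0.05 0; 5 0.05 0.06 -0.15 0 -0.02 0; 5 0 0.03 -0.2 0 0 0; 5 0 0 -0.15 0 0 0; 5 0 0 -0.1 0 0 0; 5 0 0 0 0 0 0")

```text
t: 11.0
eef_pos: [0.5055, 0.1555, 0.157]
eef_rot: [0.997, -0.08, 0.0, -0.0]
contact_force: [0.2, -0.7, -4.9]
width: 0.0178
```

```bash
python3 st.py;  python3 look.py h2 145 155 205 90
```

```text
t11.00 pos [0.5055 0.1555 0.157 ] toolx yaw -9.18 z [ 3.e-04  3.e-04 -1.e+00] F [ 0.24 -0.66 -4.92] w 0.0178 q [0.17 0.22 1.65 0.   1.27 1.9 ]
```

View pics/h2_scene.png

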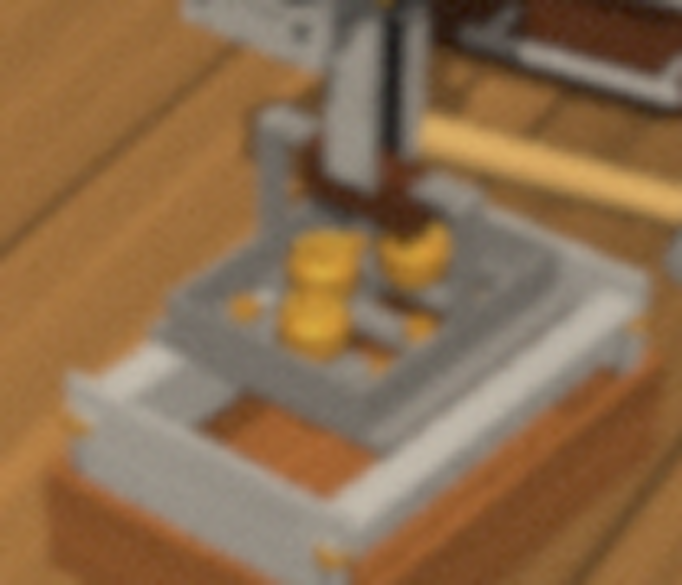

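arm_command(targets="5 0 0 -0.08 0 0 0; 5 0 0 -0.08 0 0 0; 5 0 0 -0.06 0 0 0; 5 0 -0.03 -0.06 0 0 0; 5 0 -0.03 -0.04 0 0 0; 5 0 0 -0.03 0 0 0; 5 0 0 0 0 0 0; 5 0 0 0 0 0 0")

```text
t: 11.77
eef_pos: [0.5065, 0.1535, 0.1487]
eef_rot: [0.997, -0.08, 0.001, -0.0]
contact_force: [-0.2, -1.0, -4.6]
width: 0.0179
```

```bash
python3 st.py
```

```text
t11.77 pos [0.5065 0.1535 0.1487] toolx yaw -9.22 z [ 2.8e-03  5.0e-04 -1.0e+00] F [-0.22 -1.01 -4.59] w 0.0179 q [0.16 0.23 1.66 0.   1.25 1.89]
```

arm_command(targets="5 -0.01 0 -0.05 0 0.03 0; 5 0 0 -0.05 0 0 0; 5 0 0 -0.04 0 0 0; 5 0 0 -0.04 0 0 0; 5 0 0 0 0 0 0; 5 0 0 0 0 0 0; 5 0 0 0 0 0 0; 5 0 0 0 0 0 0")

```text
t: 12.43
eef_pos: [0.5067, 0.1536, 0.1451]
eef_rot: [0.997, -0.08, 0.001, -0.0]
contact_force: [-0.4, -0.4, -3.3]
width: 0.0174
```

```bash
python3 st.py
```

```text
t12.43 pos [0.5067 0.1536 0.1451] toolx yaw -9.22 z [ 1.5e-03  6.0e-04 -1.0e+00] F [-0.41 -0.37 -3.26] w 0.0174 q [0.16 0.23 1.67 0.   1.24 1.89]
```

arm_command(targets="5 0 0 -0.04 0 0 0; 5 0 0 -0.03 0 0 0; 5 0 0 0 0 0 0; 5 0 0 0 0 0 0; 5 0 0 0 0 0 0; 5 0 0 0 0 0 0; 5 0 0 0 0 0 0; 5 0 0 0 0 0 0")

```text
t: 13.1
eef_pos: [0.5068, 0.1536, 0.1442]
eef_rot: [0.997, -0.08, 0.001, -0.0]
contact_force: [-0.5, -0.4, -2.7]
width: 0.0178
```

```bash
python3 st.py;  python3 look.py h3 145 155 205 90
```

```text
t13.10 pos [0.5068 0.1536 0.1442] toolx yaw -9.21 z [ 2.5e-03  7.0e-04 -1.0e+00] F [-0.45 -0.41 -2.66] w 0.0178 q [0.16 0.23 1.67 0.   1.24 1.89]
```

View pics/h3_scene.png

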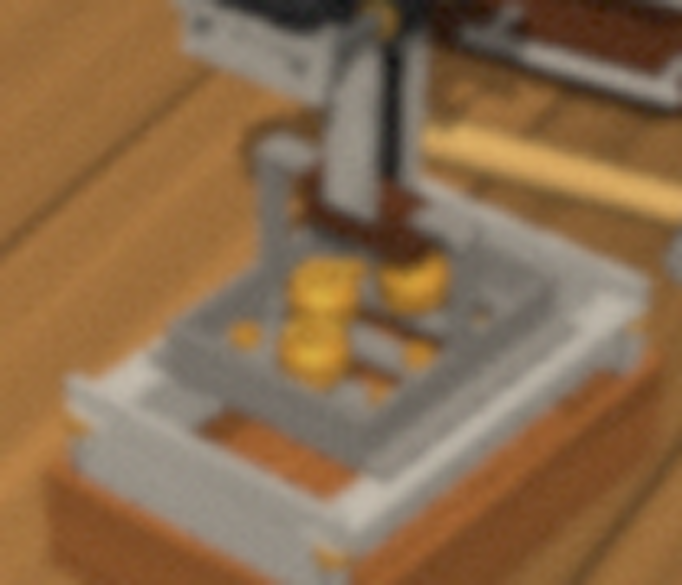

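arm_command(targets="5 0 0 -0.05 0 0.02 0; 5 0 0 -0.05 0 0 0; 5 0 0 -0.04 0 0 0; 5 0 0 0 0 0 0; 5 0 0 0 0 0 0; 5 0 0 0 0 0 0; 5 0 0 0 0 0 0; 5 0.13 0.79 0 0 0 0")

```text
t: 13.87
eef_pos: [0.5101, 0.1703, 0.1424]
eef_rot: [0.997, -0.081, 0.001, 0.001]
contact_force: [0.1, -2.4, 1.4]
width: 0.0177
```

```bash
cat >> st.py <<'E'
d=s["eef_pos"][:2]-[.5055,.154]; a=-.160; print("local mm",np.round(1e3*np.array([np.cos(a)*d[0]+np.sin(a)*d[1],-np.sin(a)*d[0]+np.cos(a)*d[1]]),1),"qv",s["qvel"].round(2))
E
python3 st.py
```

```text
t13.87 pos [0.5101 0.1703 0.1424] toolx yaw -9.32 z [ 0.0021 -0.0029 -1.    ] F [ 0.05 -2.44  1.41] w 0.0177 q [ 0.2   0.25  1.65 -0.    1.24  1.93]
local mm [ 1.9 16.9] qv [ 0.46  0.17 -0.25  0.05  0.04  0.46]
```

arm_command(targets="5 0 0 0 0 0 0; 5 0 0 0 0 0 0; 5 0 0 0 0 0 0; 5 0 0 0 0 0 0; 5 0 0 0 0 0 0; 5 0 0 0 0 0 0; 5 0 0 0 0 0 0; 5 0 0 0 0 0 0")

```text
t: 14.53
eef_pos: [0.5121, 0.1728, 0.1428]
eef_rot: [0.997, -0.081, 0.003, -0.001]
contact_force: [-0.7, 1.7, 1.1]
width: 0.0179
```

```bash
python3 st.py
```

```text
t14.53 pos [0.5121 0.1728 0.1428] toolx yaw -9.28 z [ 0.0062  0.0021 -1.    ] F [-0.74  1.66  1.07] w 0.0179 q [0.2  0.25 1.65 0.   1.24 1.93]
local mm [ 3.5 19.6] qv [-0. -0.  0.  0. -0. -0.]
```

arm_command(targets="5 -0.24 -0.98 0 0 0.05 0; 5 -0.2 -0.85 0 0 0 0; 5 0.16 0.98 0 0 0 0; 5 0.16 0.98 0 0 0 0; 5 -0.16 -0.98 0 0 0 0; 5 -0.16 -0.98 0 0 0 0; 5 0.16 0.98 0 0 0 0; 5 0.16 0.98 0 0 0 0")

```text
t: 15.2
eef_pos: [0.5123, 0.1653, 0.1432]
eef_rot: [0.996, -0.084, 0.004, 0.004]
contact_force: [0.1, -1.4, 0.8]
width: 0.0175
```

```bash
python3 st.py;  python3 look.py h4 135 155 205 90
```

```text
t15.20 pos [0.5123 0.1653 0.1432] toolx yaw -9.59 z [ 0.0073 -0.0091 -0.9999] F [ 0.05 -1.38  0.85] w 0.0175 q [ 0.19  0.25  1.65 -0.01  1.24  1.93]
local mm [ 4.9 12.2] qv [ 0.47  0.18 -0.25 -0.11  0.1   0.52]
```

View pics/h4_scene.png

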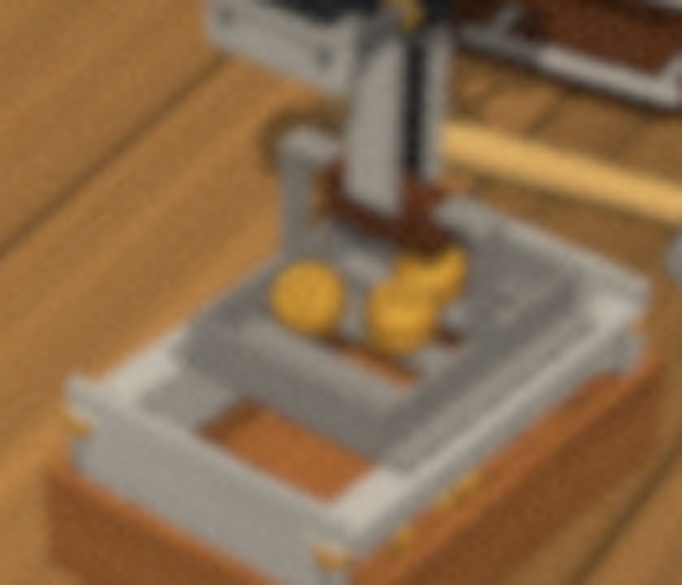

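View pics/h4_top.png

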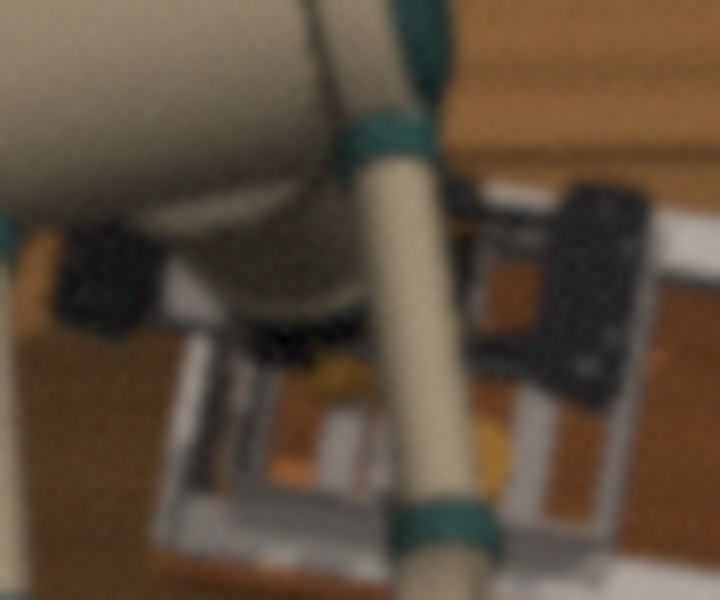

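```bash
python3 - <<'E'
from fit import *
import cv2
c=viewer.read_camera("scene"); im=c["img"][140:200,235:315,::-1]
cv2.imwrite("pics/k.png",cv2.resize(np.ascontiguousarray(im),None,fx=10,fy=10,interpolation=cv2.INTER_CUBIC))
E
```

```text
(no output)
```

View pics/k.png

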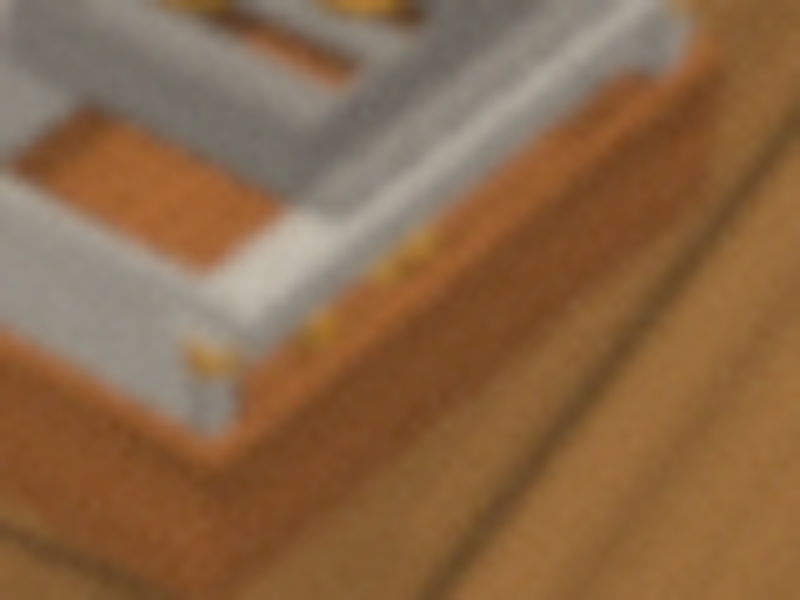

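```bash
python3 - <<'E'
from fit import *
cams()
a=-.16
for px in((276,165),(266.5,172.5)):
  for z in(.007,.03,.056,.06):
    q=least_squares(lambda q:proj("scene",[q[0],q[1],z])[0]-px,[.5,.15]).x-[.5055,.154]
    print(px,z,1e3*np.array([np.cos(a)*q[0]+np.sin(a)*q[1],-np.sin(a)*q[0]+np.cos(a)*q[1]]).round(4))
E
```

```text
(276, 165) 0.007 [36. 35.]
(276, 165) 0.03 [52.  11.3]
(276, 165) 0.056 [ 70.  -15.4]
(276, 165) 0.06 [ 72.8 -19.5]
(266.5, 172.5) 0.007 [ 35.2 -11. ]
(266.5, 172.5) 0.03 [ 51.1 -33.4]
(266.5, 172.5) 0.056 [ 69.2 -58.7]
(266.5, 172.5) 0.06 [ 72.  -62.6]
```

The discs seen under the right rail lie on the bin floor, at bin-local (36,35) and (35,-11) mm. I shake more, with fuller strokes, and measure the extremes.

arm_command(targets="5 -0.22 -0.98 0 0.05 0.05 0.05; 5 -0.2 -0.8 0 0.05 0 0.03; 5 0.12 0.98 0 0 0 0; 5 0.12 0.98 0 0 0 0; 5 0.03 0.3 0 0 0 0; 5 -0.2 -0.98 0 0 0 0; 5 -0.2 -0.98 0 0 0 0; 5 -0.05 -0.3 0 0 0 0")

```text
t: 16.12
eef_pos: [0.4974, 0.1163, 0.1432]
eef_rot: [0.997, -0.077, 0.003, 0.001]
contact_force: [0.4, 11.4, 1.2]
width: 0.0178
```

```bash
python3 st.py;  python3 look.py h5 145 155 205 90
```

```text
t16.12 pos [0.4974 0.1163 0.1432] toolx yaw -8.88 z [ 0.0057 -0.0015 -1.    ] F [ 0.44 11.39  1.2 ] w 0.0178 q [ 0.1   0.2   1.71 -0.    1.22  1.82]
local mm [ -2.  -38.5] qv [-0.14 -0.05  0.05  0.15 -0.04 -0.17]
```

View pics/h5_scene.png

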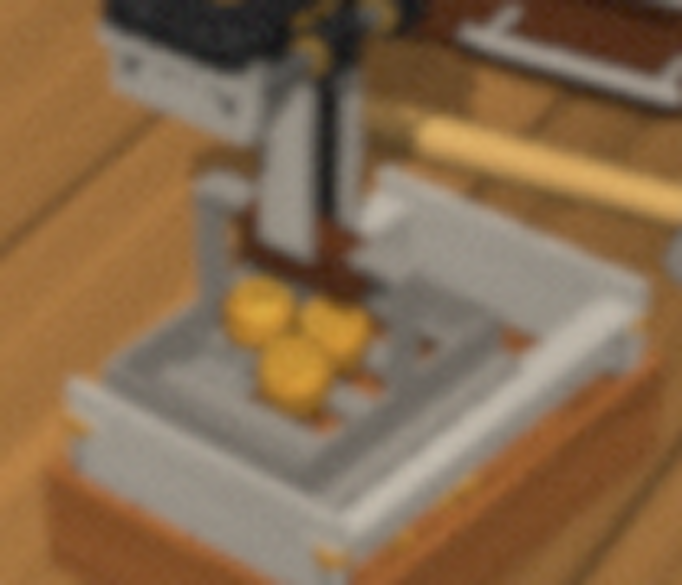

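View pics/h5_top.png

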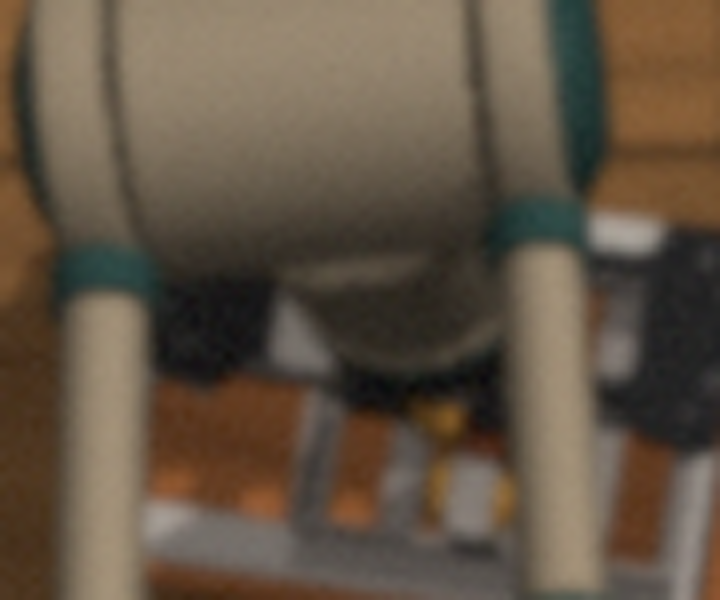

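arm_command(targets="5 0.16 0.98 0 0 0.03 -0.05; 5 0.16 0.98 0 0 0 0; 5 0.07 0.45 0 0 0 0; 5 -0.16 -0.98 0 0 0 0; 5 -0.14 -0.7 0 0 0 0; 5 0.16 0.98 0 0 0 0; 5 0.16 0.98 0 0 0 0; 5 0 0 0 0 0 0")

```text
t: 16.88
eef_pos: [0.507, 0.1789, 0.1432]
eef_rot: [0.997, -0.081, 0.001, 0.006]
contact_force: [-1.0, 2.0, 0.1]
width: 0.018
```

```bash
python3 st.py;  python3 look.py h6 135 155 205 90
```

```text
t16.88 pos [0.507  0.1789 0.1432] toolx yaw -9.31 z [ 0.0011 -0.0112 -0.9999] F [-0.97  1.97  0.07] w 0.0180 q [ 0.22  0.25  1.65 -0.01  1.24  1.96]
local mm [-2.4 24.8] qv [-0.04 -0.02  0.02 -0.06  0.01 -0.03]
```

View pics/h6_scene.png

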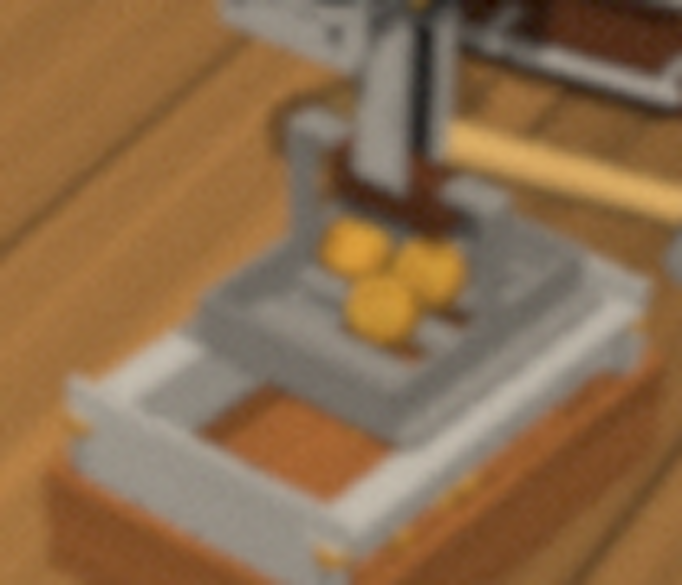

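View pics/h6_top.png

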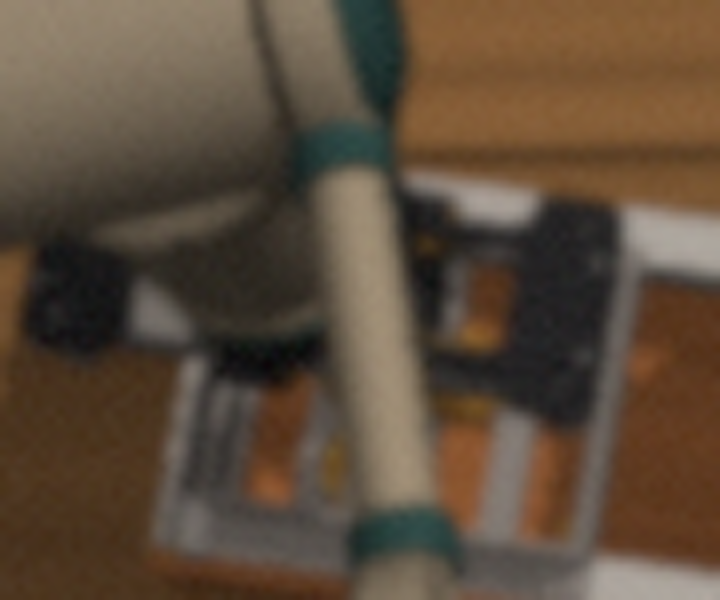

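arm_command(targets="5 -0.14 -0.98 0 0.06 0 0; 5 -0.12 -0.85 0 0.03 0 0; 5 0.17 0.98 0 0 0 0; 5 0.17 0.98 0 0 0 0; 5 -0.16 -0.98 0 0 0 0; 5 -0.14 -0.85 0 0 0 0; 5 0.16 0.98 0 0 0 0; 5 0 0 0 0 0 0")

```text
t: 17.65
eef_pos: [0.5042, 0.1481, 0.1434]
eef_rot: [0.997, -0.081, 0.001, 0.008]
contact_force: [0.6, 2.9, 0.3]
width: 0.0178
```

```bash
python3 st.py;  python3 look.py h7 135 155 205 90
```

```text
t17.65 pos [0.5042 0.1481 0.1434] toolx yaw -9.34 z [ 2.000e-04 -1.540e-02 -9.999e-01] F [0.63 2.86 0.29] w 0.0178 q [ 0.17  0.23  1.67 -0.02  1.24  1.9 ]
local mm [-0.4 -6.1] qv [-0.11 -0.03  0.06 -0.16  0.04 -0.05]
```

View pics/h7_scene.png

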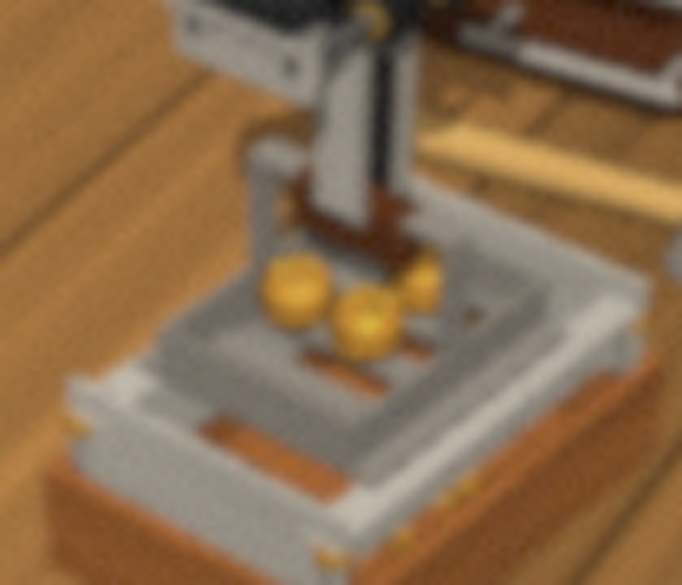

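View pics/h7_top.png

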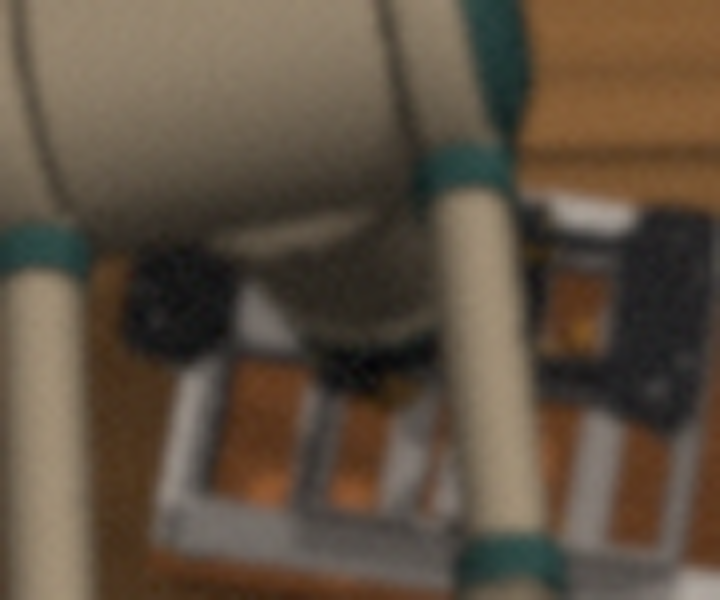

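arm_command(targets="5 0.16 0.98 0 0.1 0 0; 5 -0.15 -0.98 0 0.05 0 0; 5 -0.12 -0.7 0 0.05 0 0; 5 0.16 0.98 0 0 0 0; 5 0.16 0.98 0 0 0 0; 5 -0.15 -0.98 0 0.05 0 0; 5 -0.12 -0.7 0 0.05 0 0; 5 0.16 0.9 0 0 0 0")

```text
t: 18.42
eef_pos: [0.5033, 0.1483, 0.1429]
eef_rot: [0.997, -0.077, -0.001, 0.004]
contact_force: [-0.2, -1.5, 0.4]
width: 0.0179
```

arm_command(targets="5 0 0 0 0 0 0; 5 0 0 0.05 0 0 0; 5 0 0 0.1 0 0 0; 5 0 0 0.2 0 0 0; 5 0 0 0.25 0 0 0; 5 0 0 0.25 0 0 0; 5 0 0 0.15 0 0 0; 5 0 0 0.05 0 0 0")

```text
t: 19.08
eef_pos: [0.4992, 0.1454, 0.1683]
eef_rot: [0.997, -0.077, -0.006, 0.007]
contact_force: [0.9, -0.7, -4.2]
width: 0.0176
```

```bash
python3 st.py;  python3 look.py h8 135 155 205 90
```

```text
t19.08 pos [0.4992 0.1454 0.1683] toolx yaw -8.83 z [-0.0127 -0.0128 -0.9998] F [ 0.9  -0.71 -4.22] w 0.0176 q [ 0.16  0.21  1.63 -0.01  1.31  1.89]
local mm [-4.9 -9.5] qv [-0.   -0.01 -0.03  0.    0.04 -0.  ]
```

View pics/h8_scene.png

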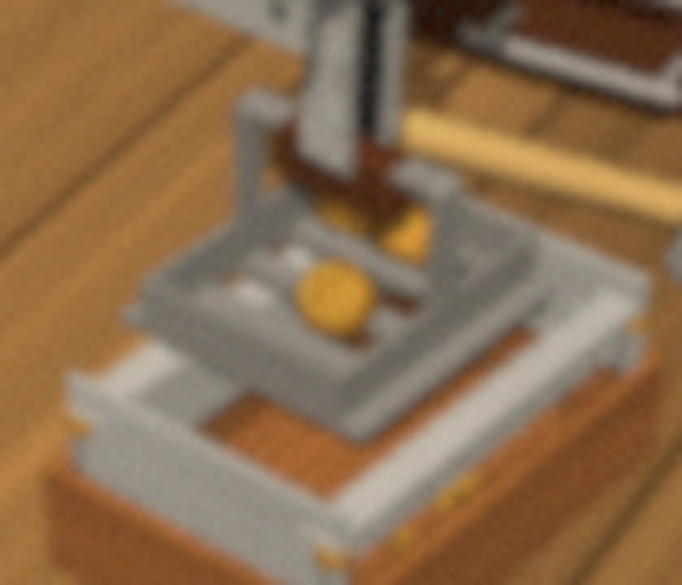

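View pics/h8_top.png

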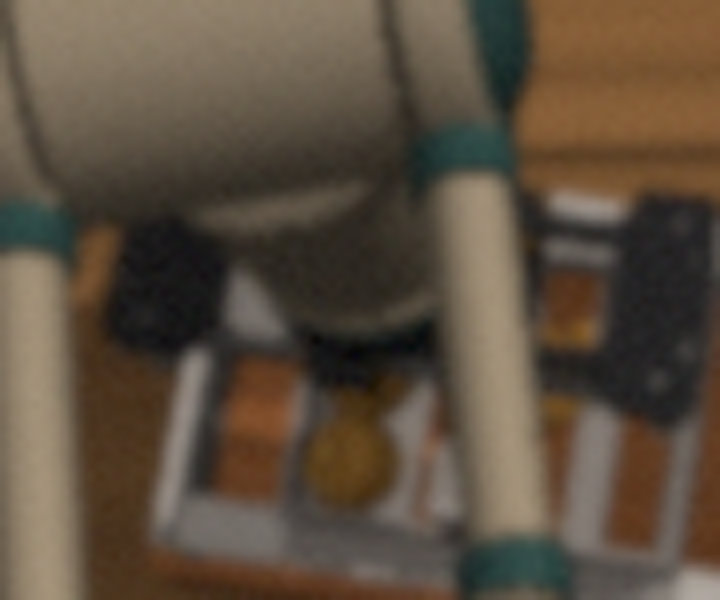

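```bash
python3 - <<'E'
from fit import *
import cv2
cams()
im=CAM["scene"]["img"][98:150,222:292,::-1]
cv2.imwrite("pics/k2.png",cv2.resize(np.ascontiguousarray(im),None,fx=11,fy=11,interpolation=cv2.INTER_CUBIC))
# sieve frame
from bench import ctrl
from scipy.spatial.transform import Rotation as R
s=ctrl.get_state(); M=R.from_quat(s["eef_rot"]).as_matrix(); o=s["eef_pos"]+M[:,2]*.055
ex=M[:,0]; ey=-M[:,1]; ez=-M[:,2]
W=lambda P:o+P[0]*ex+P[1]*ey+P[2]*ez
for nm,P in dict(farbar_m50=(-.047,.034,.008),farbar_m30=(-.03,.034,.008),farbar_0=(0,.034,.008),farbar_p40=(.04,.034,.008),backL=(-.054,.07,.027),backR=(.054,.07,.027),grL=(-.03,0,.072),grR=(.03,0,.072),mid_m40=(-.04,0,.008),mid_p40=(.04,0,.008)).items():
    p=proj("scene",W(P))[0]; t=proj("top",W(P))[0]
    print(nm,"scenecrop11",((p-[222,98])*11).round(),"topcrop8",((t-[135,155])*8).round())
E
```

```text
farbar_m50 scenecrop11 [318. 288.] topcrop8 [388. 511.]
farbar_m30 scenecrop11 [369. 312.] topcrop8 [396. 464.]
farbar_0 scenecrop11 [460. 355.] topcrop8 [410. 382.]
farbar_p40 scenecrop11 [584. 413.] topcrop8 [429. 273.]
backL scenecrop11 [383. 161.] topcrop8 [273. 509.]
backR scenecrop11 [716. 311.] topcrop8 [327. 210.]
grL scenecrop11 [294. 155.] topcrop8 [464. 447.]
grR scenecrop11 [486. 242.] topcrop8 [493. 274.]
mid_m40 scenecrop11 [258. 354.] topcrop8 [486. 505.]
mid_p40 scenecrop11 [505. 472.] topcrop8 [522. 286.]
```

View pics/k2.png

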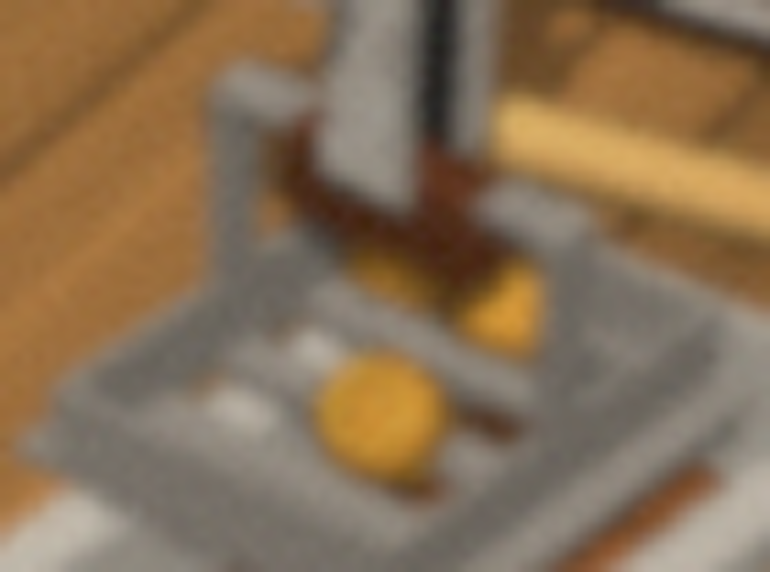

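arm_command(targets="5 0 0 0.15 0.05 -0.05 0; 5 0 0 0.2 0.05 -0.05 0; 5 0 0 0.2 0.04 -0.04 0; 5 0.02 -0.1 0.15 0 0 0.05; 5 0.05 -0.2 0.1 0 0 0.1; 5 0.08 -0.3 0.05 0 0 0.15; 5 0.1 -0.4 0.02 0 0 0.15; 5 0.1 -0.5 0.02 0 0 0.15")

```text
t: 19.95
eef_pos: [0.5069, 0.1076, 0.1923]
eef_rot: [0.999, -0.047, -0.001, -0.001]
contact_force: [-0.0, 0.7, -4.1]
width: 0.0177
```

arm_command(targets="5 0.1 -0.6 0.02 0 0 0.15; 5 0.1 -0.6 0.02 0 0 0.15; 5 0.1 -0.6 0.02 0 0 0.15; 5 0.1 -0.6 0.02 0 0 0.15; 5 0.1 -0.6 0.02 0 0 0.15; 5 0.1 -0.6 0.02 0 0 0.15; 5 0.1 -0.6 0.02 0 0 0.15; 5 0.1 -0.6 0.02 0 0 0.15")

```text
t: 20.62
eef_pos: [0.5285, -0.0216, 0.1996]
eef_rot: [1.0, 0.01, 0.001, 0.001]
contact_force: [0.5, -0.0, -3.9]
width: 0.0178
```

```bash
python3 st.py
```

```text
t20.62 pos [ 0.5285 -0.0216  0.1996] toolx yaw 1.17 z [ 0.003 -0.001 -1.   ] F [ 0.54 -0.05 -3.93] w 0.0178 q [-0.17  0.2   1.58 -0.    1.37  1.38]
local mm [  50.7 -169.7] qv [-0.36  0.05 -0.09 -0.    0.03 -0.52]
```

arm_command(targets="5 0.1 -0.6 0 0 0 0.15; 5 0.1 -0.6 0 0 0 0.15; 5 0.1 -0.6 0 0 0 0.15; 5 0.1 -0.6 0 0 0 0.1; 5 0.08 -0.6 0 0 0 0.1; 5 0.06 -0.5 0 0 0 0.05; 5 0.04 -0.4 0 0 0 0; 5 0.03 -0.3 0 0 0 0")

```text
t: 21.28
eef_pos: [0.5446, -0.1387, 0.2021]
eef_rot: [0.999, 0.042, 0.003, 0.003]
contact_force: [1.1, 0.2, -4.7]
width: 0.0175
```

arm_command(targets="5 0 -0.2 0 0 0 0; 5 0 -0.1 0 0 0 0; 5 0 0 0 0 0 0; 5 0 0 0 0 0 0; 5 0 0 0 0 0 0; 5 0 0 0 0 0 0; 5 0 0 0 0 0 0; 5 0 0 0 0 0 0")

```text
t: 21.95
eef_pos: [0.5442, -0.1461, 0.2023]
eef_rot: [0.999, 0.043, 0.003, 0.002]
contact_force: [0.4, 0.8, -4.7]
width: 0.0178
```

```bash
python3 st.py; python3 look.py i1 145 165 165 140; python3 - <<'E'
from fit import *
import cv2
cams()
im=CAM["top"]["img"][165:245,145:250,::-1]
cv2.imwrite("pics/i2.png",cv2.resize(np.ascontiguousarray(im),None,fx=7,fy=7,interpolation=cv2.INTER_CUBIC))
E
```

```text
t21.95 pos [ 0.5442 -0.1461  0.2023] toolx yaw 4.87 z [ 0.0054 -0.0032 -1.    ] F [ 0.44  0.78 -4.67] w 0.0178 q [-0.39  0.25  1.5  -0.    1.39  1.1 ]
local mm [  86.  -290.1] qv [ 0.01 -0.    0.    0.    0.    0.  ]
```

View pics/i2.png

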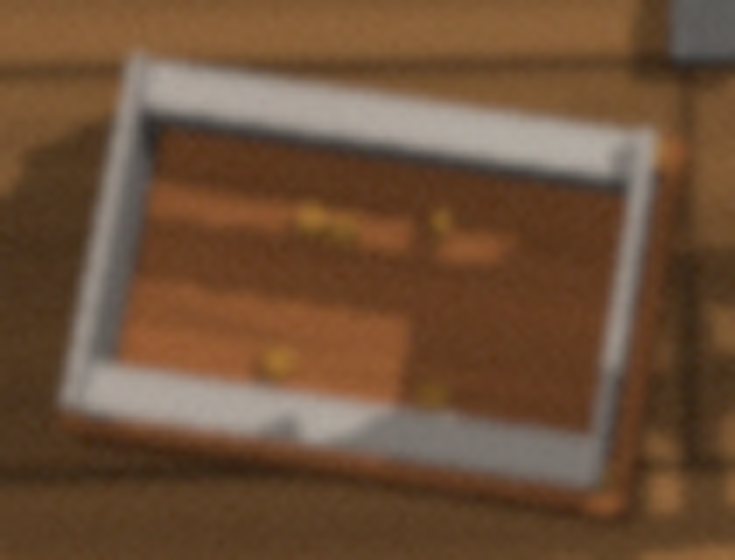

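View pics/i1_scene.png

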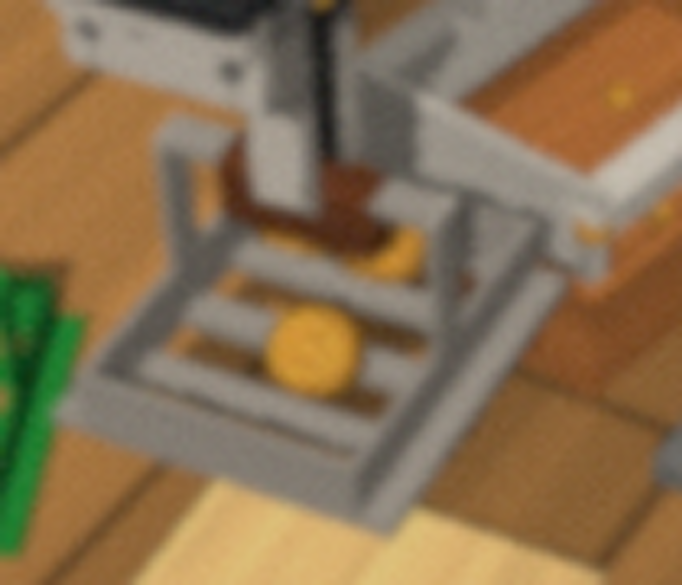

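All five discs lie in the bin, at crop pixels (312,218), (342,230), (442,220), (278,362) and (432,395). The beads are still in the sieve, so I lower it onto the board.

arm_command(targets="5 0.03 -0.1 -0.05 0.04 0.06 0; 5 0.05 -0.2 -0.1 0 0 0; 5 0.06 -0.25 -0.15 0 0 0; 5 0.06 -0.2 -0.2 0 0 0; 5 0.04 -0.15 -0.25 0 0 0; 5 0.03 -0.08 -0.3 0 0 0; 5 0.02 0 -0.35 0 0 0; 5 0.02 0 -0.4 0 0 0")

```text
t: 22.82
eef_pos: [0.5541, -0.1754, 0.1545]
eef_rot: [0.999, 0.042, 0.002, 0.001]
contact_force: [0.6, 0.6, -4.3]
width: 0.018
```

arm_command(targets="5 0.02 0 -0.45 0 0 0; 5 0.02 0 -0.45 0 0 0; 5 0.02 0 -0.45 0 0 0; 5 0.02 0 -0.45 0 0 0; 5 0.02 0 -0.4 0 0 0; 5 0.01 0 -0.3 0 0 0; 5 0 0 -0.2 0 0 0; 5 0 0 -0.1 0 0 0")

```text
t: 23.48
eef_pos: [0.5532, -0.1727, 0.0723]
eef_rot: [0.999, 0.042, -0.003, -0.002]
contact_force: [-0.4, 0.9, -4.2]
width: 0.0177
```

```bash
python3 st.py; python3 look.py i3 260 155 160 180
```

```text
t23.48 pos [ 0.5532 -0.1727  0.0723] toolx yaw 4.80 z [-0.0059  0.0035 -1.    ] F [-0.39  0.89 -4.19] w 0.0177 q [-0.42  0.37  1.66  0.    1.12  1.06]
local mm [  99.1 -314.9] qv [ 0.    0.03  0.05  0.   -0.08 -0.  ]
```

View pics/i3_scene.png

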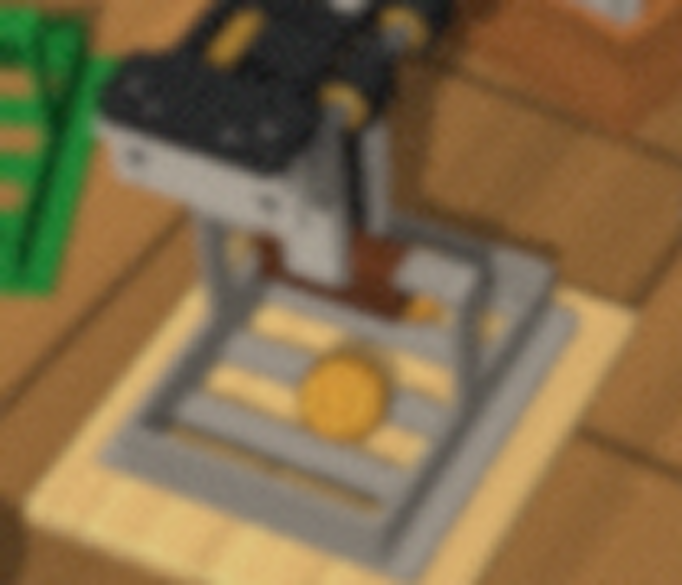

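arm_command(targets="5 0 0 -0.06 -0.03 -0.06 0; 5 0 0 -0.06 0 0 0; 5 0 0 -0.05 0 0 0; 5 0 0 -0.04 0 0 0; 5 0 0 0 0 0 0; 5 0 0 0 0 0 0; 5 0 0 0 0 0 0; 5 0 0 0 0 0 0")

```text
t: 24.25
eef_pos: [0.5557, -0.1739, 0.0703]
eef_rot: [0.999, 0.042, 0.003, 0.001]
contact_force: [0.1, 0.1, -4.6]
width: 0.0177
```

```bash
python3 st.py
```

```text
t24.25 pos [ 0.5557 -0.1739  0.0703] toolx yaw 4.79 z [ 0.0064 -0.0024 -1.    ] F [ 0.05  0.08 -4.63] w 0.0177 q [-0.42  0.37  1.67  0.    1.1   1.06]
local mm [ 101.8 -315.7] qv [-0. -0. -0. -0. -0. -0.]
```

arm_command(targets="5 -0.06 0 -0.05 0.03 0.06 0; 5 0 0 -0.05 0 0 0; 5 0 0 -0.04 0 0 0; 5 0 0 -0.04 0 0 0; 5 0 0 0 0 0 0; 5 0 0 0 0 0 0; 5 0 0 0 0 0 0; 5 0 0 0 0 0 0")

```text
t: 24.92
eef_pos: [0.5551, -0.1744, 0.0674]
eef_rot: [0.999, 0.042, 0.002, 0.001]
contact_force: [0.1, -0.9, -2.3]
width: 0.018
```

```bash
python3 st.py
```

```text
t24.92 pos [ 0.5551 -0.1744  0.0674] toolx yaw 4.80 z [ 3.5e-03 -9.0e-04 -1.0e+00] F [ 0.13 -0.94 -2.32] w 0.0180 q [-0.42  0.37  1.67  0.    1.1   1.06]
local mm [ 101.3 -316.3] qv [-0.  0.  0. -0. -0.  0.]
```

arm_command(targets="5 0 0 -0.03 0 0.03 0; 5 0 0 -0.03 0 0 0; 5 0 0 0 0 0 0; 5 0 0 0 0 0 0; 20 0 0 0 0 0 0; 25 0 0 0 0 0 0; 30 0 0 0 0 0 0; 40 0 0 0 0 0 0")

```text
t: 25.58
eef_pos: [0.5569, -0.1751, 0.0675]
eef_rot: [0.999, 0.042, 0.002, 0.001]
contact_force: [0.9, -0.5, 0.6]
width: 0.0337
```

arm_command(targets="60 0 0 0 0 0 0; 60 0 0 0 0 0 0; 60 0 0 0 0 0 0; 60 0 0 0 0 0 0; 60 0 0 0 0 0 0; 60 0 0 0 0 0 0; 60 0 0 0 0 0 0; 60 0 0 0 0 0 0")

```text
t: 26.25
eef_pos: [0.5574, -0.1754, 0.0676]
eef_rot: [0.999, 0.042, 0.003, 0.002]
contact_force: [-0.4, 0.1, 0.8]
width: 0.0598
```

```bash
python3 st.py; python3 look.py i4 260 155 160 180
```

```text
t26.25 pos [ 0.5574 -0.1754  0.0676] toolx yaw 4.79 z [ 0.0056 -0.0028 -1.    ] F [-0.45  0.14  0.82] w 0.0598 q [-0.42  0.37  1.67 -0.    1.1   1.06]
local mm [ 103.7 -316.9] qv [-0.  0. -0. -0.  0.  0.]
```

View pics/i4_scene.png

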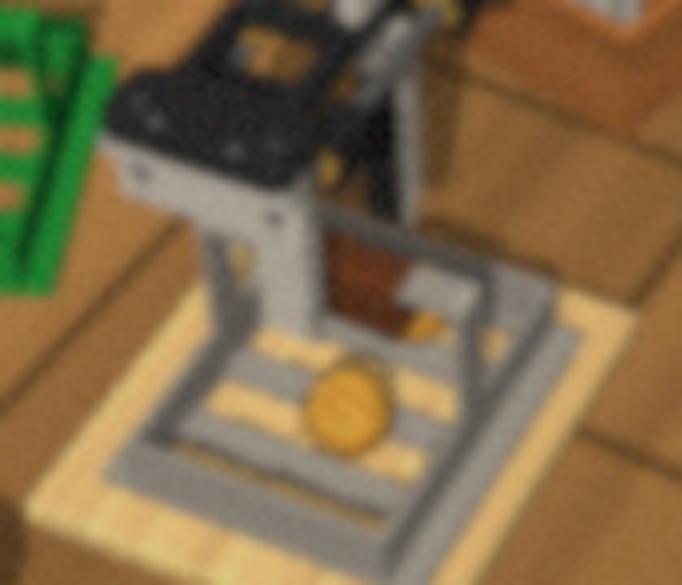

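Released cleanly, with both fingers clear of the grip. Next I rise and back off.

arm_command(targets="60 0 0 0.2 0 0 0; 60 0 0 0.4 0 0 0; 60 0 0 0.6 0 0 0; 60 0 0 0.8 0 0 0; 60 0 0 0.8 0 0 0; 60 0 0 0.8 0 0 0; 60 0 0 0.8 0 0 0; 60 -0.2 -0.2 0.6 0 0 0")

```text
t: 27.02
eef_pos: [0.5498, -0.1783, 0.1991]
eef_rot: [0.999, 0.042, 0.0, -0.0]
contact_force: [0.6, -0.6, 0.0]
width: 0.0602
```

arm_command(targets="60 -0.6 -0.5 0 0 0 0; 60 -0.8 -0.8 0 0 0 0; 60 -0.8 -0.8 0 0 0 0; 60 -0.8 -0.8 0 0 0 0; 60 -0.8 -0.8 0 0 0 0; 60 -0.8 -0.5 0 0 0 0; 60 -0.4 -0.2 0 0 0 0; 60 0 0 0 0 0 0")

```text
t: 27.68
eef_pos: [0.4244, -0.2939, 0.214]
eef_rot: [0.999, 0.044, 0.01, 0.006]
contact_force: [0.9, 0.0, -0.4]
width: 0.0602
```

```bash
python3 st.py; python3 look.py i5 260 155 160 180; python3 - <<'E'
from fit import *
import cv2
cams()
for n in CAM: cv2.imwrite(f"pics/full_{n}.png",CAM[n]["img"][:,:,::-1])
E
```

```text
t27.68 pos [ 0.4244 -0.2939  0.214 ] toolx yaw 5.07 z [ 0.0197 -0.0118 -0.9997] F [ 0.86  0.02 -0.43] w 0.0602 q [-0.74  0.16  1.59  0.    1.37  0.74]
local mm [  -8.7 -455.1] qv [-0.01 -0.01 -0.01  0.02  0.    0.01]
```

View pics/i5_scene.png

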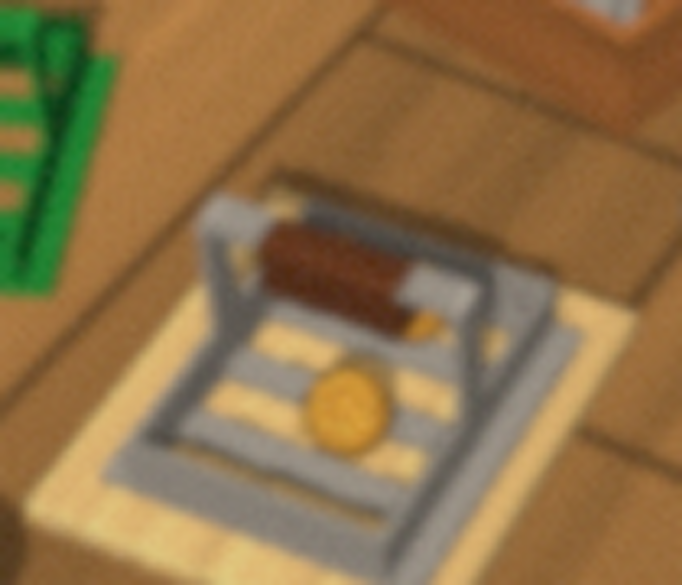

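View pics/full_top.png

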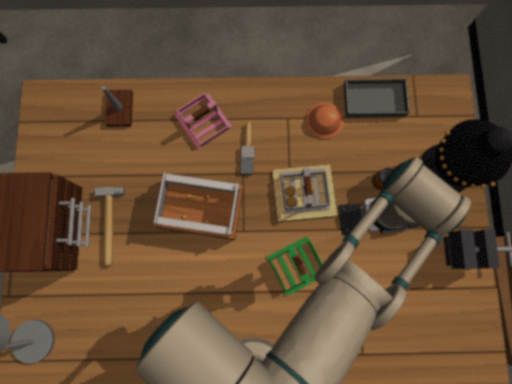

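View pics/i5_top.png

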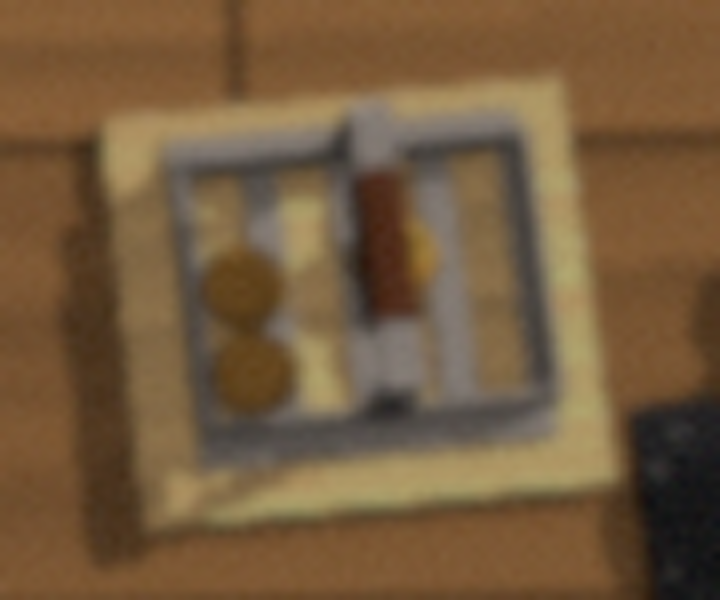

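```bash
python3 -c "
from bench import job
print(job.job_done())"
```

```text
the job is handed in; nothing more can be done
None
```

I shook the sieve on the bin's rails until all five discs had dropped. I then set it back on its plywood board with the three large beads in it, let go and handed the job in at about 28 s. No verdict was given.

**Carrying and contact:** I carried the sieve by its grip and felt the rails at about 90 mm above the bench. It bore on them with an estimated 5 N throughout the shaking.

**Shaking:** I ran several fast strokes of roughly 45 to 50 mm across the slots. I only measured positions between move calls, at +20, +25 and −38 mm, so the other stroke ends are estimates.

**Last checks:**
- The top view over the empty bin showed five discs on its floor. The sieve's measured weight had also fallen by very roughly the discs' weight, within the sensor's noise.
- After release the sieve lay flat and fully within the board, a few millimetres off its centre. All three beads were in it and no discs.
- The hammer, brush, green and pink look-alikes and bin looked unmoved. The arm hid the jar and bench block in the last picture, but it passed well above them and I felt no contact.

**One blemish:** one stroke ran to about −38 mm, and the side force read 11 N there. The sieve probably touched the end plate lightly. I shortened the later strokes and saw no damage.

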